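# Lock the plate clamp and set the offcuts out for tacking

## Robot

A 7-joint arm with a two-finger parallel gripper is mounted at the origin on the work surface. World frame = base frame: x ahead of the robot, y to its left, z up, the work surface at z = 0. Lengths are in m, angles in rad, forces in N, time in s.
With the tool pointing down it reaches from about 0.35 to 0.9 m from the base axis. Payload 8.1 kg.
Tool frame: the origin (TCP) lies at the very end of the fingers, on their centre line; the grasp point (between the pads) lies 19 mm behind it (arm.grasp_offset is the distance from the TCP to the grasp point, in m); z points along the fingers, y is the direction in which the jaws open and shut (so a half turn about z gives the same grasp; the last joint's range is limited). The gripper opens to 92 mm and grips with 3 to 60 N. Pads are 19 mm wide; open, the fingers measure 130 mm over their backs; the gripper's body (75 mm by 190 mm) begins 47 mm behind the grasp point.
Start: joints at [1.079, 0.434, 0.025, 1.573, -0.012, 1.134, -0.075], TCP at [0.237, -0.578, 0.227] pointing down, gripper open.
Joint ranges: [-2.62, 2.62], [-0.44, 2.09], [-1.27, 1.32], [0.08, 2.57], [-1.32, 4.46], [0.12, 2], [-2.74, 2.74]. Speed limits (rad/s): [2.22, 2.22, 3.01, 3.01, 3.14, 3.14, 3.14].

## Interface

Orientations are given as a rotation vector (axis times angle).
In Python, from cell import arm, eyes, workorder gives the robot as it stands.
- The arm moves only by the shell command python3 -m inch 'ROWS' [FORCE]. ROWS is JSON, a list that holds one entry, the list of rows, each a list of 5 numbers: the closure, from 0 (fully open) to 1 (shut), then the shift along the tool's x, y, z in mm, then the turn about the tool's z in degrees. A call has 1 to 12 rows; each row shifts and turns the pose as measured when the row begins, along the tool's axes as they then stand; what a row does not reach is not made up. A row lasts 1/10 s, in which the tool goes at most 50 mm and 8.59 degrees, less where a joint would pass 70% of its speed; a pose out of reach is approached as far as the arm can. A call with a gripper value outside its range is refused whole. The fingers move at their own pace and stop on an object; FORCE is the grip in N (left out, the last holds). Time passes only in rows, so rows that do not move let the fingers close. It gives the time, the measured TCP pose, the force and the opening at its end, in the units of the state.
- arm.observe(): the state, without advancing time (a new reading comes with each control period).
- eyes.get_image(name): name is "side" or "top"; returns a dict with "frame" (400x640x3 uint8, blue, green, red), "intrinsics" (3x3 intrinsics, pixels), "k1" (the pictures are not rectified: a ray, as slopes to the right and down, at radius r is drawn at 1 + k1 r^2 times it, then the intrinsics apply), "rvec" (rotation vector, rad) and "tvec" (3), from world to camera coordinates, as OpenCV has them. Camera axes: x right, y down, z forward; pixel columns grow to the right and rows downward; lengths in m; the calibration is good to about 2 mm. A picture is of the moment at which its call begins. There is no depth.
- workorder.sign_off(): hands the job in, once; it reports no verdict.
The state is a dict: "clock": time; "joints": joint angles; "dq": joint speeds; "joint_efforts": joint torques, N m; "position": TCP position; "ee_rot": TCP orientation; "force": force on the tool from outside, world axes, zero at the start; "ft_torque": the same for the moment, N m; "width": opening from 0.0 (shut) to 1.0 (fully open).
Only numpy, scipy, OpenCV 4.12 (cv2) and the standard library are available. Lean on these libraries where they do the work, as an engineer would, in place of code of your own. Each camera call takes 0.05 s, during which the arm holds its last target.

## Task

To get the base plate ready for tack welding, screw the clamp's brass nut down (clockwise from above, more than one whole turn) until the marked cross hole in its collar faces the red-knobbed lock pin at the pin's height, then push the pin fully home into it. Lay the straightedge on the bench flush along the plate's near long edge, about centred on it, and put every rust-red box-section offcut flat on the plate, dark open side up as it lies now, with one short end up against the straightedge, square to it and midway between two neighbouring lugs, one offcut to a gap. Leave the hammer, brush and yellow tin alone.

Things in the scene. Friction and masses are not known exactly. Their poses are not given: they have to be found in the camera images.
- plate: steel plate fixed to the bench, 110 (x) x 300 (y) x 10 mm thick. Origin: centre of its underside; x points from the near long edge (x = -55 mm, robot side) to the far one, y left, z up. Four fixed lugs, 24 (x) x 10 x 24 mm high, stand on it at x = 29..53, y = 126, 42, -42, -126 mm: three gaps. The clamp's strap (9 mm high) covers its left end (y > 115)
- bay0 (a point): point on the top of the plate's near long edge, midway between two neighbouring lugs (left gap); axes as the plate's
- bay1 (a point): point on the top of the plate's near long edge, midway between two neighbouring lugs (middle gap); axes as the plate's
- bay2 (a point): point on the top of the plate's near long edge, midway between two neighbouring lugs (right gap); axes as the plate's
- nut_grip (a point): centre of the brass nut's hexagon, on its vertical axis: 44 mm across flats, 20 mm down and 14 mm up from here; 60 mm above the bench when lined up. Below is a 64 mm round collar, 20 mm high, with the cross hole. Turns with the nut: -x points out of the hole (white marks on top show it); flats face x and every 60 deg. The fixed stud through it (22 mm) ends 86 mm above the bench
- nut (a joint): nut angle, rad, counter-clockwise from above: 0 = cross hole lined up with the pin, in direction and height. Starts 7.2 to 10.7 (1.15 to 1.7 turns up); screw it clockwise to 0. Right-hand thread, 5 mm per turn, friction 0.15 N m, stays where left; overscrewed it stops at -0.7. The pin enters within about 0.1 rad
- pin_knob (a point): upright red knob of the lock pin, 16 mm diameter, 16 to 70 mm above the bench; this point on its axis at 52 mm. x: the level direction in which it is pushed, towards the nut. The 8 mm pin runs 33 mm above the bench, captive in the green clamp base (64 mm wide, 20 high, its guide 39 high), which ends 65 mm from the nut's axis; the knob is 100 mm from it when out
- pin (a joint): travel of the lock pin in m: 0 = out (start), 0.028 = fully home in the nut; dry friction about 1.5 N. It meets the collar after 4 mm and is blocked unless the hole is lined up
- bar_mid (a point): centre of the straightedge, a loose solid aluminium bar with blue ends, 30 mm wide (x), 260 mm long (y), 36 mm high (z), about 0.6 kg; it starts lying on the bench in front of the plate. Either side may face the plate
- bar_a (a point): point on the straightedge's centre line, half-way up, 125 mm from its middle towards one end (+y)
- bar_b (a point): the same towards the other end (-y)
- cut1_mid (a point): centre (half-way up) of a loose box-section offcut, rust-red, 64 mm long (x) x 36 wide (y) x 44 mm high (z), dark top, about 0.25 kg, lying on the bench; None if absent. Two or three of the three are there
- cut2_mid (a point): centre (half-way up) of a loose box-section offcut, rust-red, 64 mm long (x) x 36 wide (y) x 44 mm high (z), dark top, about 0.25 kg, lying on the bench; None if absent. Two or three of the three are there
- cut3_mid (a point): centre (half-way up) of a loose box-section offcut, rust-red, 64 mm long (x) x 36 wide (y) x 44 mm high (z), dark top, about 0.25 kg, lying on the bench; None if absent. Two or three of the three are there
- hammer: bystander: hammer, 240 mm long, lying beyond the plate
- brush: bystander: brush, 200 mm long, lying along x on the bench to the left, in front of the clamp
- tin: bystander: yellow tin, 70 mm diameter, 60 mm high, standing left of the clamp; origin at the centre of its underside

How it is judged:
By the outcome, as a careful person would: the job done as asked, in the order asked, and still so for the second after the job is handed in, with the robot touching nothing.
Of cut1, cut2, cut3 only 2 to 3 are there at a start; the rules pass over those that are not, and their reading is None.
At some moment in a run one of bar, cut1, cut2, cut3 may be knocked a few centimetres aside while the robot is not near it.
Once in a run the grip may slacken for a moment while it holds something.
It also fails if it takes over 210 s, if anything falls off the work surface, if the arm or the gripper's body presses on something with over 40 N, if the wrist force passes 120 N, or if a joint passes its speed limit or range.

## Working session

There is one attempt and no reset: what is moved stays moved. The work goes in short steps, Python scripts to look and compute and a shell command to move; the robot and the scene stay as the last step left them, time stands still between calls to the robot, and variables do not carry over. Pictures are saved under pics/ and viewed, and the job is handed in when it is done.

```bash
ls -la; mkdir -p pics
cat > h.py <<'E'
import numpy as np, cv2
from cell import arm, eyes, workorder
def snap(name, fn):
    d=eyes.get_image(name); cv2.imwrite('pics/'+fn+'.png', d['frame']); 
    np.savez('pics/'+fn+'.npz', **{k:np.array(v) for k,v in d.items()}); return d
def load(fn): return np.load('pics/'+fn+'.npz')
def ray(d,u,v):
    K=np.array(d['intrinsics']); k1=float(d['k1'])
    x=(u-K[0,2])/K[0,0]; y=(v-K[1,2])/K[1,1]
    rd=np.hypot(x,y); r=rd
    for _ in range(30): r=rd/(1+k1*r*r)
    s=r/rd if rd>0 else 1
    R=cv2.Rodrigues(np.array(d['rvec']).reshape(3))[0]; t=np.array(d['tvec']).reshape(3)
    return -R.T@t, R.T@np.array([x*s,y*s,1.])
def at_z(d,u,v,z):
    c,r=ray(d,u,v); return c+r*(z-c[2])/r[2]
def proj(d,P):
    R=cv2.Rodrigues(np.array(d['rvec']).reshape(3))[0]; t=np.array(d['tvec']).reshape(3)
    p=R@np.array(P,float)+t; x,y=p[:2]/p[2]; k=1+float(d['k1'])*(x*x+y*y)
    K=np.array(d['intrinsics']); return np.array([K[0,0]*x*k+K[0,2],K[1,1]*y*k+K[1,2]])
def crop(fn,u0,v0,u1,v1,s,out):
    im=cv2.imread('pics/'+fn+'.png')[v0:v1,u0:u1]; im=cv2.resize(im,None,fx=s,fy=s,interpolation=cv2.INTER_CUBIC)
    for u in range((u0+9)//10*10,u1,10):
        L=6 if u%50 else 14
        cv2.line(im,(int((u-u0)*s),0),(int((u-u0)*s),L),(255,255,255),1)
        if u%50==0: cv2.putText(im,str(u),(int((u-u0)*s),24),0,.4,(255,255,255),1)
    for v in range((v0+9)//10*10,v1,10):
        L=6 if v%50 else 14
        cv2.line(im,(0,int((v-v0)*s)),(L,int((v-v0)*s)),(255,255,255),1)
        if v%50==0: cv2.putText(im,str(v),(15,int((v-v0)*s)+4),0,.4,(255,255,255),1)
    cv2.imwrite('pics/'+out+'.png',im)
def st():
    o=arm.observe(); R=cv2.Rodrigues(np.array(o['ee_rot'],float))[0]
    print('t%.2f'%o['clock'],'p',np.round(o['position'],4),'tx',np.round(R[:,0],3),'ty',np.round(R[:,1],3),'tz',np.round(R[:,2],3),'w%.3f'%o['width'],'F',np.round(o['force'],1),'q',np.round(o['joints'],2)); return o,R
def togo(target, yaw=None):
    """target TCP pos world; yaw=world angle(deg) wanted for tool y (mod 180). prints rows shift in tool axes (mm), turn deg"""
    o,R=st(); d=R.T@(np.array(target)-np.array(o['position']))*1000
    print('shift mm',np.round(d,1),end=' ')
    if yaw is not None:
        cur=np.degrees(np.arctan2(R[1,1],R[0,1])); dy=(yaw-cur+90)%180-90
        print('tool-y yaw %.1f; turn about tool z %.1f'%(cur,-dy),'(alt %.1f)'%(-dy+180 if -dy<0 else -dy-180))
    else: print()
E
python3 - <<'E'
from h import *
for n in('side','top'):
    d=snap(n,n+'0'); c,_=ray(d,320,200); print(n,c,np.array(d['intrinsics']).tolist(),d['k1'])
st()
E
```

```text
total 12
drwxr-xr-x  3 agent agent 4096 Dec  6 09:39 .
drwxr-xr-x 23 root  root  4096 Dec  6 09:39 ..
drwxr-xr-x  2 agent agent 4096 Dec  6 09:39 pics
side [0.07690484 0.54953857 0.55958687] [[393.3658553428011, 0.0, 324.23493777244016], [0.0, 393.3658553428011, 193.52831997151523], [0.0, 0.0, 1.0]] -0.05559795531161476
top [0.49504412 0.01274381 1.11017313] [[408.9918809556453, 0.0, 320.5395451925374], [0.0, 408.9918809556453, 197.67966634867489], [0.0, 0.0, 1.0]] -0.07970992987506428
t0.10 p [ 0.2367 -0.578   0.226 ] tx [ 0.925  0.379 -0.   ] ty [ 0.379 -0.925 -0.001] tz [-0.001  0.001 -1.   ] w0.998 F [-0.1  0.2 -1. ] q [ 1.08  0.44  0.02  1.57 -0.01  1.13 -0.08]
```

View pics/top0.png

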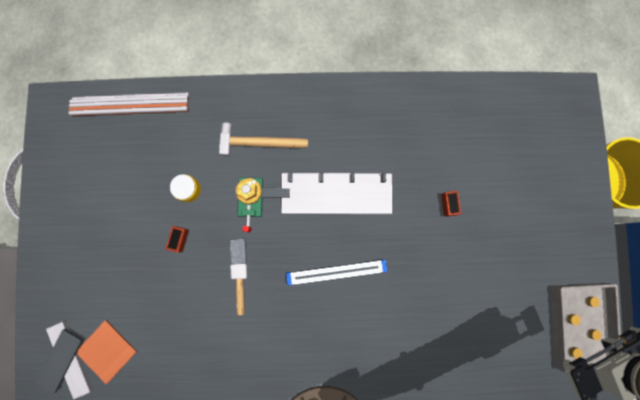

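View pics/side0.png

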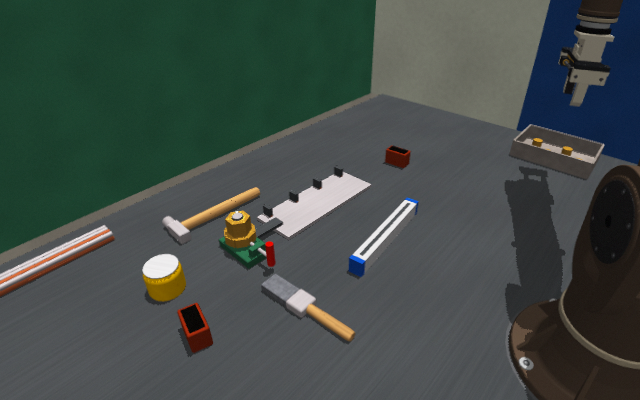

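Run:
```python
from h import *
crop('top0',155,155,325,285,4.6,'c1')
crop('top0',275,160,475,290,4,'c2')
crop('side0',130,200,300,360,4,'c3')
```

```text
(no output)
```

View pics/c1.png

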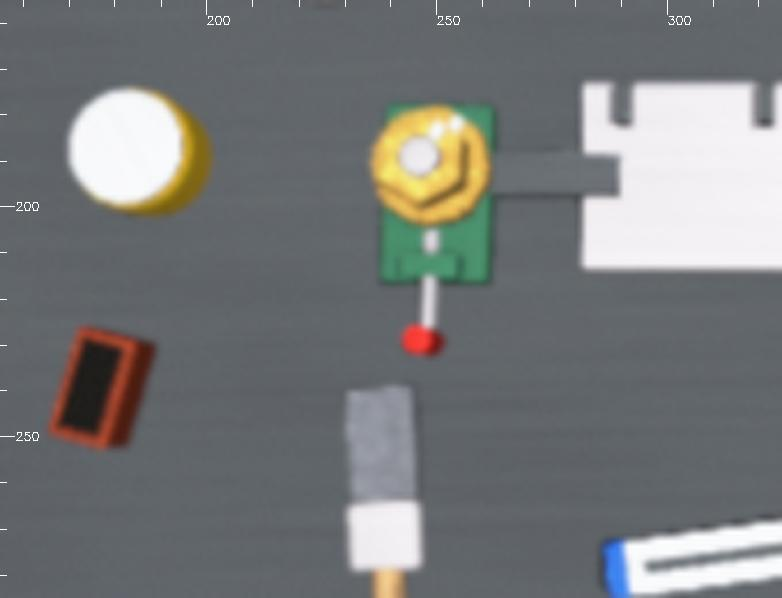

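View pics/c2.png

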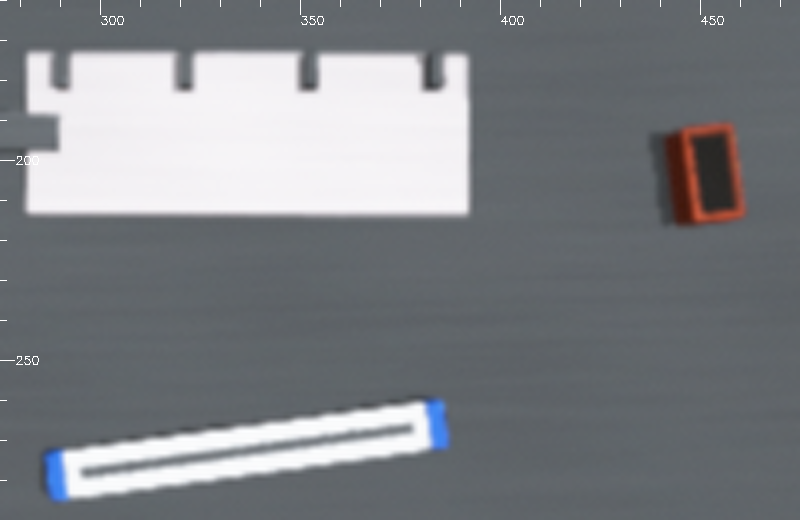

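View pics/c3.png

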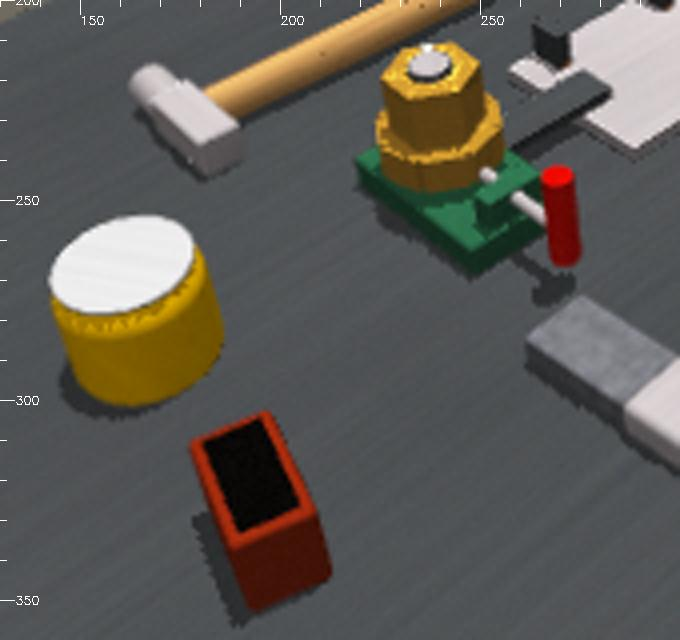

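Run:
```python
from h import *
d=load('top0')
def p(n,u,v,z): print(n,np.round(at_z(d,u,v,z),4)[:2])
for n,u,v in [('pl nl',281.5,213.5),('pl nr',392,213.5),('pl fl',281.5,173),('pl fr',392,173)]: p(n,u,v,.010)
p('stud',246,189,.086); p('knob',245.3,228.8,.070)
p('guide',247.5,213,.039)
for n,q in {'cutL':[(172,227),(184,230.5),(178.5,252),(166,249)],'cutR':[(445.5,192.5),(458,191),(461,213.5),(447.8,215.5)]}.items():
    P=np.array([at_z(d,u,v,.044)[:2] for u,v in q]); c=P.mean(0); ax=(P[0]+P[1]-P[2]-P[3])/2; ay=(P[0]+P[3]-P[1]-P[2])/2
    print(n,c.round(4),'len',np.linalg.norm(ax).round(4),'wid',np.linalg.norm(ay).round(4),'yaw x',np.degrees(np.arctan2(ax[1],ax[0])).round(1))
q=[(287,272.5),(384.5,260),(387,272),(290.5,285)]
P=np.array([at_z(d,u,v,.036)[:2] for u,v in q]); c=P.mean(0); a=(P[0]+P[3]-P[1]-P[2])/2; b=(P[0]+P[1]-P[2]-P[3])/2
print('bar',c,np.linalg.norm(a),np.linalg.norm(b),'y dir yaw',np.degrees(np.arctan2(a[1],a[0])))
p('m1',249.7,183.3,.08);p('m2',254,182,.075)
for n in('side',):
    s=load('side0')
    print('side stud',at_z(s,234.5,215.5,.086).round(4),'knob top',at_z(s,267,243.5,.07).round(4))
```

```text
pl nl [0.5811 0.0998]
pl nr [ 0.5736 -0.199 ]
pl fl [0.6917 0.0981]
pl fr [ 0.6847 -0.2042]
stud [0.6394 0.1826]
knob [0.5397 0.1876]
guide [0.5823 0.1868]
cutL [0.5167 0.3763] len 0.0582 wid 0.0338 yaw x -14.7
cutR [ 0.5945 -0.3575] len 0.0609 wid 0.0354 yaw x 3.2
bar [ 0.42192028 -0.04487847] 0.25473817972323437 0.03251777396829222 y dir yaw 95.79610329795685
m1 [0.6546 0.1741]
m2 [0.6585 0.1638]
side stud [0.6412 0.1892 0.086 ] knob top [0.5409 0.1919 0.07  ]
```

Run:
```python
from h import *
crop('top0',230,170,268,210,15,'c4')
crop('side0',222,205,262,255,12,'c5')
a=cv2.imread('pics/c4.png');b=cv2.imread('pics/c5.png');H=600
cv2.imwrite('pics/c45.png',np.hstack([a[:600,:400] if 0 else cv2.resize(a,(400,int(a.shape[0]*400/a.shape[1]))) [:420],np.zeros((420-0,0,3),np.uint8)][:1]))
```

```text
(no output)
```

View pics/c4.png

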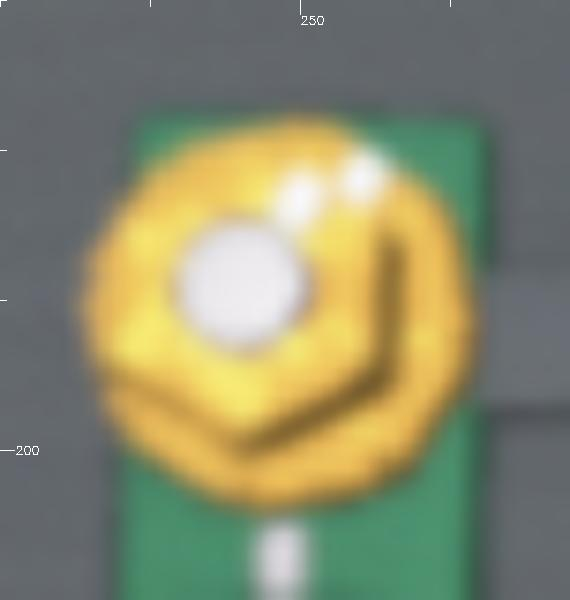

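View pics/c5.png

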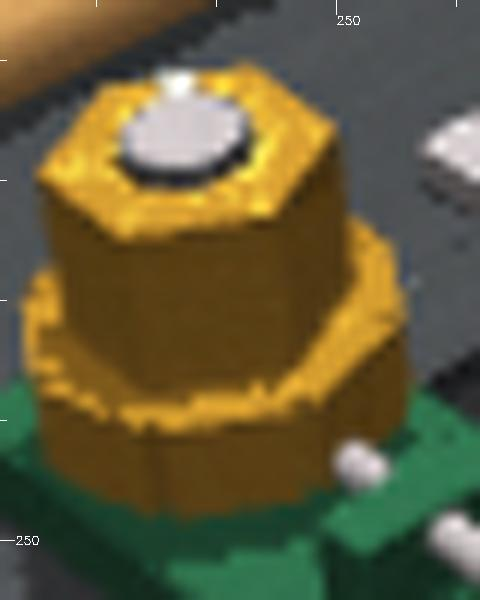

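Run:
```python
from h import *
d=load('top0'); s=load('side0')
C=at_z(d,246.0,189.1,.086)[:2]
for n,u,v,z in [('m1',249.9,183.3,.081),('m2',254.2,181.8,.047),('c1',255.6,184.8,.081),('c2',255.6,195,.081),('c3',245.6,200,.081),('col ctr',248.5,190.3,.045)]:
    q=at_z(d,u,v,z)[:2]-C; print(n,(np.hypot(*q)*1000).round(1),np.degrees(np.arctan2(q[1],q[0])).round(1))
Cs=at_z(s,237,216.3,.086)[:2]; print(C,Cs)
for n,u,v in [('sm1',236.8,212),('a',241.5,210.5),('b',250,216),('c',244.5,223),('d',232.5,224.8),('e',225.2,219.5),('f',231.5,212)]:
    q=at_z(s,u,v,.081)[:2]-Cs; print(n,(np.hypot(*q)*1000).round(1),np.degrees(np.arctan2(q[1],q[0])).round(1))
print('tin',at_z(d,181.5,187,.06).round(3),'brush', at_z(d,238,240,.02).round(3),at_z(d,240,314,.02).round(3))
print('hammer head',at_z(d,224,139,.02).round(3),'handle end',at_z(d,308,143,.02).round(3))
```

```text
m1 17.9 -30.9
m2 28.7 -32.0
c1 26.2 -64.8
c2 27.9 -122.6
c3 27.2 175.8
col ctr 2.4 5.4
[0.63910442 0.18260257] [0.63517558 0.1875706 ]
sm1 22.4 -35.4
a 27.4 -56.5
b 25.9 -121.1
c 23.5 179.3
d 22.4 116.9
e 24.3 51.3
f 27.2 -11.9
tin [0.653 0.356 0.06 ] brush [0.513 0.216 0.02 ] [0.319 0.212 0.02 ]
hammer head [0.788 0.254 0.02 ] handle end [0.771 0.024 0.02 ]
```

```bash
python3 - <<'E'
from h import *
togo([.638,.185,.2],-33)
E
python3 -m inch '[[[0,30,-20,0,0],[0,0,0,0,8]]]'
python3 - <<'E'
from h import *
togo([.638,.185,.2],-33)
E
```

```text
t0.10 p [ 0.2367 -0.578   0.226 ] tx [ 0.925  0.379 -0.   ] ty [ 0.379 -0.925 -0.001] tz [-0.001  0.001 -1.   ] w0.998 F [-0.1  0.2 -1. ] q [ 1.08  0.44  0.02  1.57 -0.01  1.13 -0.08]
shift mm [ 660.5 -553.9   26.7] tool-y yaw -67.7; turn about tool z -34.7 (alt 145.3)
clock: 0.3
position: [0.2567, -0.5471, 0.2248]
ee_rot: [-3.114, -0.386, 0.002]
force: [0.9, 0.6, -0.9]
width: 1.001
t0.30 p [ 0.2567 -0.5471  0.2248] tx [ 0.97   0.244 -0.001] ty [ 0.244 -0.97  -0.003] tz [-0.001  0.003 -1.   ] w1.001 F [ 0.9  0.6 -0.9] q [ 1.01  0.4   0.04  1.63 -0.02  1.11 -0.26]
shift mm [ 548.5 -616.8   26.6] tool-y yaw -75.9; turn about tool z -42.9 (alt 137.1)
```

```bash
python3 -m inch '[[[0,33,-37,0,0],[0,33,-37,0,0],[0,33,-37,0,0],[0,33,-37,0,0],[0,33,-37,0,0],[0,33,-37,0,0],[0,33,-37,0,0],[0,33,-37,0,0],[0,33,-37,0,0],[0,33,-37,0,0],[0,33,-37,0,0],[0,33,-37,0,0]]]'
python3 - <<'E'
from h import *
togo([.638,.185,.2],-33)
E
```

```text
clock: 1.5
position: [0.5316, -0.0241, 0.2214]
ee_rot: [-3.119, -0.356, 0.011]
force: [0.7, -2.1, 0.6]
width: 1.001
t1.50 p [ 0.5316 -0.0241  0.2214] tx [ 0.974  0.226 -0.007] ty [ 0.226 -0.974 -0.003] tz [-0.007  0.001 -1.   ] w1.001 F [ 0.7 -2.1  0.6] q [ 0.14  0.31 -0.25  1.78  0.08  1.06 -1.48]
shift mm [ 151.  -179.6   20.9] tool-y yaw -77.0; turn about tool z -44.0 (alt 136.0)
```

```bash
python3 -m inch '[[[0,32,-38,0,0],[0,32,-38,0,0],[0,32,-38,0,0],[0,32,-38,0,0],[0,0,0,0,-8.5],[0,0,0,0,-8.5],[0,0,0,0,-8.5],[0,0,0,0,-8.5],[0,0,0,0,-8.5],[0,0,0,0,-8.5],[0,0,0,0,-8.5],[0,0,0,0,-8.5]]]'>/dev/null; python3 -m inch '[[[0,0,0,0,-8.5],[0,0,0,0,-8.5],[0,0,0,0,-8.5],[0,0,0,0,-8.5],[0,0,0,0,-8.5],[0,0,0,0,-8.5],[0,0,0,0,-8.5],[0,0,0,0,-8.5],[0,0,0,0,-8.5],[0,0,0,0,-8.5],[0,0,0,0,-8.5],[0,0,0,0,-8.5]]]'>/dev/null;  python3 - <<'E'
from h import *
togo([.638,.185,.2],-33)
E
```

```text
t3.90 p [0.617  0.1634 0.2079] tx [-0.996 -0.089  0.027] ty [-0.089  0.996  0.001] tz [-0.027 -0.002 -1.   ] w0.998 F [-0.4  1.  -0.6] q [ 0.24  0.68 -0.97  1.48  0.55  1.31  0.87]
shift mm [-23.   19.7   7.3] tool-y yaw 95.1; turn about tool z -51.9 (alt 128.1)
```

```bash
python3 -m inch '[[[0,0,0,0,-7.5],[0,0,0,0,-7.5],[0,0,0,0,-7.5],[0,0,0,0,-7.5],[0,0,0,0,-7.5],[0,0,0,0,-7.5],[0,0,0,0,-7.5],[0,0,0,0,0]]]'>/dev/null;  python3 - <<'E'
from h import *
togo([.638,.185,.15],-33)
snap('top','top1');snap('side','side1')
crop('top1',190,140,320,250,6,'c1')
crop('side1',150,100,330,240,4,'c3')
E
```

```text
t4.70 p [0.616  0.1604 0.2034] tx [-0.501 -0.865  0.021] ty [-0.865  0.502  0.027] tz [-0.034 -0.004 -0.999] w1.002 F [ 0.4  1.  -0.5] q [ 0.32  0.78 -1.18  1.48  0.7   1.39  1.72]
shift mm [-33.4  -8.1  52.5] tool-y yaw 149.9; turn about tool z 2.9 (alt -177.1)
```

View pics/c3.png

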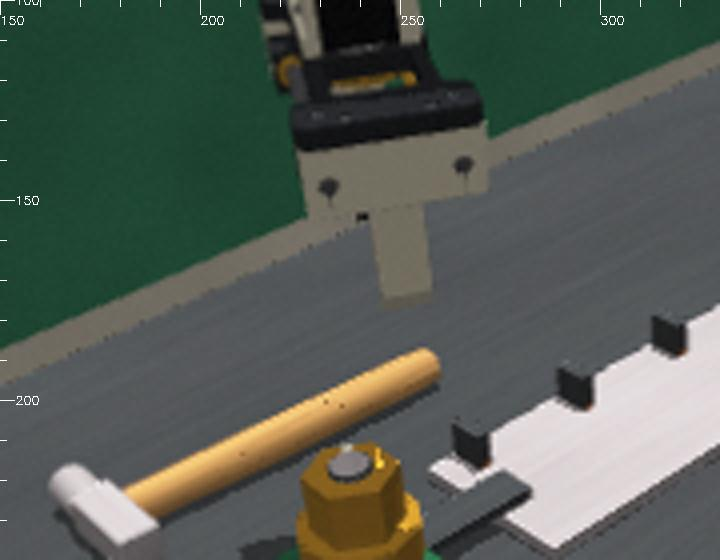

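View pics/c1.png

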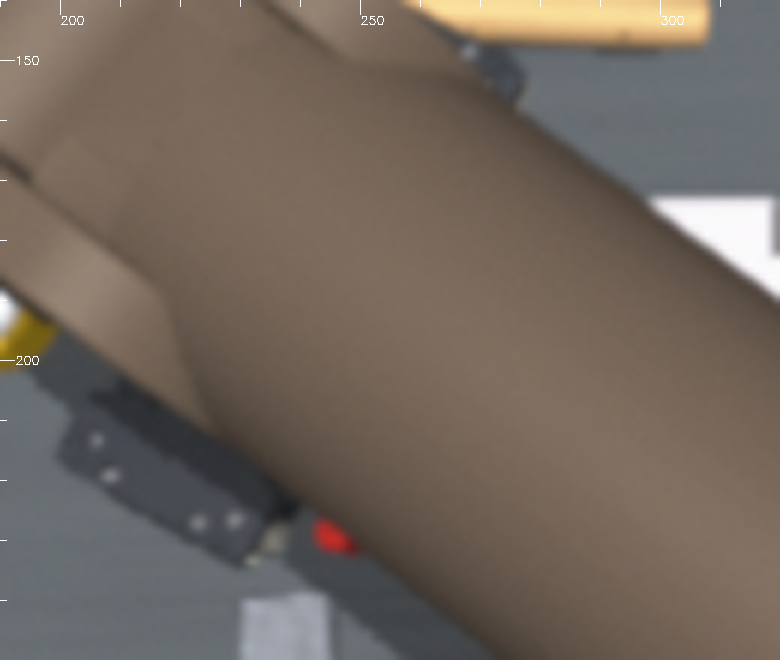

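```bash
python3 -m inch '[[[0,-17,-4,15,1],[0,-17,-4,15,1],[0,0,0,15,1],[0,0,0,0,0],[0,0,0,0,0]]]'>/dev/null;  python3 - <<'E'
from h import *
togo([.638,.185,.085],-33)
E
```

```text
t5.30 p [0.6401 0.1859 0.1571] tx [-0.567 -0.823  0.023] ty [-0.823  0.567  0.024] tz [-0.032 -0.005 -0.999] w0.996 F [1.2 1.2 0.5] q [ 0.24  0.84 -1.11  1.45  0.74  1.34  1.62]
shift mm [ 0.2 -0.5 72.2] tool-y yaw 145.4; turn about tool z -1.6 (alt 178.4)
```

```bash
python3 -m inch '[[[0,0,0,20,-1.5],[0,0,0,20,0],[0,0,0,20,0],[0,0,0,15,0],[0,0,0,10,0],[0,0,0,0,0]]]'>/dev/null;  python3 - <<'E'
from h import *
togo([.638,.185,.053],-33)
snap('top','top2');snap('side','side2')
crop('side2',170,140,320,270,5,'c3')
E
```

```text
t5.90 p [0.6382 0.1845 0.0702] tx [-0.545 -0.838  0.019] ty [-0.838  0.546  0.021] tz [-0.028 -0.005 -1.   ] w1.000 F [-0.  -0.4 -0.1] q [ 0.23  0.92 -1.06  1.54  0.82  1.21  1.58]
shift mm [-0.6  0.1 17.2] tool-y yaw 146.9; turn about tool z -0.1 (alt 179.9)
```

View pics/c3.png

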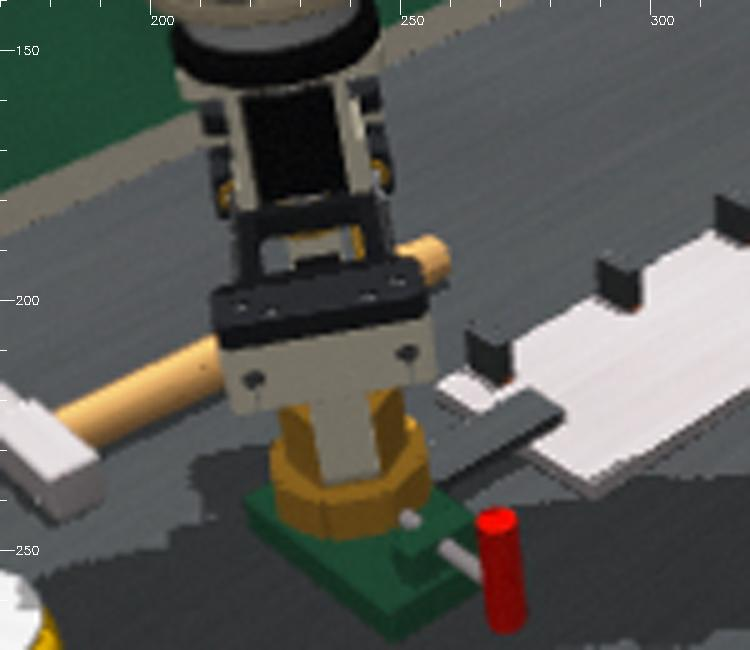

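```bash
python3 -m inch '[[[0,0,0,8,0],[0,0,0,8,0],[0,0,0,1,0],[0.6,0,0,0,0],[0.6,0,0,0,0],[0.6,0,0,0,0],[0.6,0,0,0,0],[0.6,0,0,0,0],[0.6,0,0,0,0]]]' 30;  python3 - <<'E'
from h import *
togo([.638,.185,.053],-33)
E
```

```text
clock: 6.9
position: [0.64, 0.1863, 0.0567]
ee_rot: [1.487, -2.744, -0.014]
force: [-0.4, -0.5, -0.2]
width: 0.525
t6.90 p [0.64   0.1863 0.0567] tx [-0.546 -0.838  0.014] ty [-0.838  0.546  0.018] tz [-0.022 -0.002 -1.   ] w0.525 F [-0.4 -0.5 -0.2] q [ 0.23  0.93 -1.05  1.55  0.84  1.19  1.57]
shift mm [2.2 0.9 3.7] tool-y yaw 146.9; turn about tool z -0.1 (alt 179.9)
```

```bash
python3 -m inch '[[[0.6,0,0,2,0],[0.6,0,0,0,0],[0.6,0,0,0,0],[0.6,0,0,0,0]]]' 30;  python3 - <<'E'
from h import *
togo([.638,.185,.053],-33)
E
```

```text
clock: 7.3
position: [0.6414, 0.1856, 0.0564]
ee_rot: [1.486, -2.747, -0.01]
force: [-0.3, 0.2, 1.1]
width: 0.477
t7.30 p [0.6414 0.1856 0.0564] tx [-0.547 -0.837  0.013] ty [-0.837  0.547  0.014] tz [-0.019 -0.003 -1.   ] w0.477 F [-0.3  0.2  1.1] q [ 0.23  0.93 -1.05  1.55  0.84  1.19  1.57]
shift mm [2.3 2.4 3.5] tool-y yaw 146.8; turn about tool z -0.2 (alt 179.8)
```

```bash
python3 -m inch '[[[0.6,0,0,0.1,7.5],[0.6,0,0,0.1,7.5],[0.6,0,0,0.1,7.5],[0.6,0,0,0.1,7.5],[0.6,0,0,0.1,7.5],[0.6,0,0,0.1,7.5],[0.6,0,0,0.1,7.5],[0.6,0,0,0.1,0]]]' ;  python3 - <<'E'
from h import *
o,R=st(); print(o['ft_torque'])
E
```

```text
clock: 8.1
position: [0.6423, 0.1842, 0.0555]
ee_rot: [0.06, -3.122, 0.004]
force: [-1.4, -2.5, 2.4]
width: 0.48
t8.10 p [0.6423 0.1842 0.0555] tx [-0.999 -0.038  0.019] ty [-0.038  0.999 -0.002] tz [-0.019 -0.003 -1.   ] w0.480 F [-1.4 -2.5  2.4] q [ 0.14  0.85 -0.86  1.56  0.69  1.08  0.72]
[ 0.67200869  0.06656118 -0.09054268]
```

```bash
python3 -m inch '[[[0.6,0,0,0.1,7.5],[0.6,0,0,0.1,7.5],[0.6,0,0,0.1,7.5],[0.6,0,0,0.1,7.5],[0.6,0,0,0.1,7.5],[0.6,0,0,0.1,7.5],[0.6,0,0,0.1,7.5],[0.6,0,0,0.1,7.5],[0.6,0,0,0.1,7.5],[0.6,0,0,0.1,0]]]' ;  python3 - <<'E'
from h import *
o,R=st(); print(o['ft_torque'])
E
```

```text
clock: 9.1
position: [0.6413, 0.1822, 0.0542]
ee_rot: [-1.69, -2.631, 0.024]
force: [-1.5, -1.5, 1.8]
width: 0.48
t9.10 p [0.6413 0.1822 0.0542] tx [-0.416  0.909  0.004] ty [ 0.909  0.416 -0.021] tz [-0.021 -0.005 -1.   ] w0.480 F [-1.5 -1.5  1.8] q [ 0.    0.76 -0.59  1.57  0.47  0.98 -0.3 ]
[ 0.09656787 -0.83012212 -0.14035218]
```

```bash
python3 -m inch '[[[0.6,0,0,0.1,7.5],[0.6,0,0,0.1,7.5],[0.6,0,0,0.1,7.5],[0.6,0,0,0.1,7.5],[0.6,0,0,0.1,7.5],[0.6,0,0,0.1,7.5],[0.6,0,0,0.1,7.5],[0.6,0,0,0.1,7.5],[0.6,0,0,0.1,7.5],[0.6,0,0,0.1,7.5],[0.6,0,0,0.1,0]]]' ;  python3 - <<'E'
from h import *
o,R=st(); print(o['ft_torque'])
E
```

```text
clock: 10.2
position: [0.6387, 0.1826, 0.0531]
ee_rot: [-2.936, -1.113, 0.042]
force: [-0.1, -2.9, 4.8]
width: 0.479
t10.20 p [0.6387 0.1826 0.0531] tx [ 0.749  0.663 -0.024] ty [ 0.663 -0.749 -0.01 ] tz [-0.025 -0.008 -1.   ] w0.479 F [-0.1 -2.9  4.8] q [-0.19  0.7  -0.27  1.59  0.21  0.9  -1.38]
[-0.37014838 -0.01552129 -0.13250127]
```

```bash
python3 -m inch '[[[0.6,0,0,0.1,7.5],[0.6,0,0,0.1,7.5],[0.6,0,0,0.1,7.5],[0.6,0,0,0.1,7.5],[0.6,0,0,0.1,7.5],[0.6,0,0,0.1,7.5],[0.6,0,0,0.1,7.5],[0.6,0,0,0.1,7.5],[0.6,0,0,0.0,0],[0.6,0,0,0.0,0]]]' ;  python3 - <<'E'
from h import *
o,R=st(); print(o['ft_torque'],np.degrees(np.arctan2(R[1,1],R[0,1])))
E
```

```text
clock: 11.2
position: [0.6382, 0.1846, 0.052]
ee_rot: [3.102, -0.426, -0.042]
force: [-0.8, -3.8, 4.6]
width: 0.477
t11.20 p [0.6382 0.1846 0.052 ] tx [ 0.963 -0.269 -0.025] ty [-0.269 -0.963  0.014] tz [-0.028 -0.006 -1.   ] w0.477 F [-0.8 -3.8  4.6] q [-0.36  0.68 -0.01  1.61 -0.    0.88 -2.2 ]
[ 0.59479395 -0.0064956  -0.21836615] -105.6134787295287
```

```bash
python3 -m inch '[[[0,0,0,0,0],[0,0,0,0,0],[0,0,0,0,0],[0,0,0,0,0],[0,0,0,0,0],[0,0,0,0,0],[0,0,0,0,0],[0,0,0,0,-5],[0,0,0,0,-8],[0,0,0,0,-8],[0,0,0,0,-8],[0,0,0,0,-8]]]' ;python3 -m inch '[[[0,0,0,0,-8],[0,0,0,0,-8],[0,0,0,0,-8],[0,0,0,0,-8],[0,0,0,0,-8],[0,0,0,0,-8],[0,0,0,0,-8],[0,0,0,0,-8],[0,0,0,0,-8],[0,0,0,0,-8],[0,0,0,0,-8],[0,0,0,0,-8]]]' ;  python3 - <<'E'
from h import *
o,R=st(); togo([.640,.184,.052],134.4)
E
```

```text
clock: 12.4
position: [0.6368, 0.1862, 0.0504]
ee_rot: [3.074, 0.644, -0.049]
force: [0.8, 0.5, -0.3]
width: 1.002
clock: 13.6
position: [0.6381, 0.1844, 0.051]
ee_rot: [-1.471, -2.752, 0.033]
force: [-0.0, -0.3, -1.1]
width: 1.003
t13.60 p [0.6381 0.1844 0.051 ] tx [-0.555  0.832  0.008] ty [ 0.831  0.555 -0.028] tz [-0.028 -0.009 -1.   ] w1.003 F [-0.  -0.3 -1.1] q [ 0.02  0.78 -0.63  1.57  0.51  1.   -0.18]
t13.60 p [0.6381 0.1844 0.051 ] tx [-0.555  0.832  0.008] ty [ 0.831  0.555 -0.028] tz [-0.028 -0.009 -1.   ] w1.003 F [-0.  -0.3 -1.1] q [ 0.02  0.78 -0.63  1.57  0.51  1.   -0.18]
shift mm [-1.4  1.4 -1. ] tool-y yaw 33.8; turn about tool z 79.4 (alt -100.6)
```

```bash
python3 -m inch '[[[0,0,0,0,-8.5],[0,0,0,0,-8.5],[0,0,0,0,-8.5],[0,0,0,0,-8.5],[0,0,0,0,-8.5],[0,0,0,0,-8.5],[0,0,0,0,-8.5],[0,0,0,0,-8.5],[0,0,0,0,-8.5],[0,0,0,0,-8.5],[0,0,0,0,-8.5],[0,0,0,0,0]]]' ;  python3 - <<'E'
from h import *
togo([.640,.184,.051],134.4)
snap('side','side3');crop('side3',170,140,320,270,5,'c3')
E
```

```text
clock: 14.8
position: [0.64, 0.1803, 0.0501]
ee_rot: [1.023, -2.939, 0.006]
force: [-0.5, -0.7, 0.6]
width: 1.001
t14.80 p [0.64   0.1803 0.0501] tx [-0.783 -0.621  0.029] ty [-0.621  0.784  0.006] tz [-0.027 -0.013 -1.   ] w1.001 F [-0.5 -0.7  0.6] q [ 0.2   0.92 -0.99  1.55  0.81  1.16  1.27]
shift mm [-2.3  2.9 -1. ] tool-y yaw 128.4; turn about tool z -6.0 (alt 174.0)
```

View pics/c3.png

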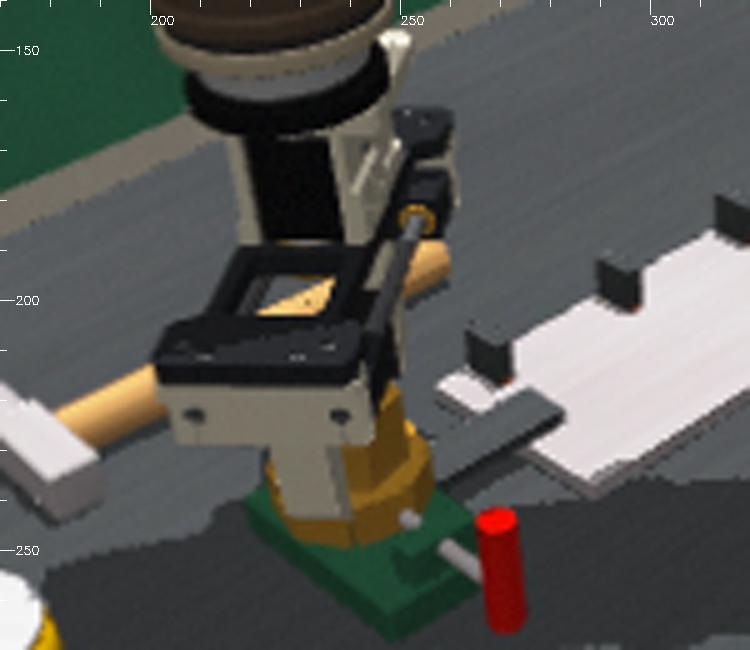

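```bash
python3 -m inch '[[[0,-2.3,2.9,0,-6],[0.6,0,0,0,0],[0.6,0,0,0,0],[0.6,0,0,0,0],[0.6,0,0,0,0],[0.6,0,0,0,0],[0.6,0,0,0,0],[0.6,0,0,0,0],[0.6,0,0,0,0],[0.6,0,0,0,0]]]' 30;  python3 - <<'E'
from h import *
togo([.640,.184,.051],134.4)
E
```

```text
clock: 15.85
position: [0.6401, 0.1837, 0.0504]
ee_rot: [1.139, -2.896, 0.006]
force: [0.1, 0.5, 0.6]
width: 0.478
t15.85 p [0.6401 0.1837 0.0504] tx [-0.732 -0.681  0.029] ty [-0.681  0.732  0.007] tz [-0.026 -0.014 -1.   ] w0.478 F [0.1 0.5 0.6] q [ 0.2   0.92 -1.01  1.55  0.82  1.17  1.34]
shift mm [-0.1  0.3 -0.6] tool-y yaw 132.9; turn about tool z -1.5 (alt 178.5)
```

```bash
python3 -m inch '[[[0.6,0,0,0.1,8],[0.6,0,0,0.1,8],[0.6,0,0,0.1,8],[0.6,0,0,0.1,8],[0.6,0,0,0.1,8],[0.6,0,0,0.1,8],[0.6,0,0,0.1,8],[0.6,0,0,0.1,8],[0.6,0,0,0.1,8],[0.6,0,0,0.1,8],[0.6,0,0,0.1,8],[0.6,0,0,0.1,8]]]' ;  python3 - <<'E'
from h import *
togo([.640,.184,.051],-2.5)
E
```

```text
clock: 17.05
position: [0.6401, 0.1843, 0.0487]
ee_rot: [-1.489, -2.744, 0.03]
force: [-2.2, -0.9, -2.2]
width: 0.481
t17.05 p [0.6401 0.1843 0.0487] tx [-0.545  0.838  0.008] ty [ 0.838  0.545 -0.026] tz [-0.027 -0.007 -1.   ] w0.481 F [-2.2 -0.9 -2.2] q [ 0.02  0.78 -0.63  1.57  0.51  0.99 -0.19]
shift mm [-0.2 -0.3 -2.3] tool-y yaw 33.0; turn about tool z 35.5 (alt -144.5)
```

```bash
python3 -m inch '[[[0.6,0,0,0.1,8],[0.6,0,0,0.1,8],[0.6,0,0,0.1,8],[0.6,0,0,0.1,8],[0.6,0,0,0.1,8],[0.6,0,0,0.1,8],[0.6,0,0,0.1,8],[0.6,0,0,0.1,8],[0.6,0,0,0.1,8],[0.6,0,0,0.1,8],[0.6,0,0,0.1,8],[0.6,0,0,0.1,8]]]' ;  python3 - <<'E'
from h import *
togo([.640,.184,.051],-122.5)
E
```

```text
clock: 18.25
position: [0.6405, 0.1841, 0.0473]
ee_rot: [3.077, 0.627, -0.039]
force: [-0.4, -1.4, -1.4]
width: 0.479
t18.25 p [0.6405 0.1841 0.0473] tx [ 0.92   0.391 -0.025] ty [ 0.391 -0.92  -0.004] tz [-0.024 -0.006 -1.   ] w0.479 F [-0.4 -1.4 -1.4] q [-0.23  0.7  -0.2   1.6   0.16  0.88 -1.66]
shift mm [-0.6 -0.1 -3.7] tool-y yaw -67.0; turn about tool z 55.5 (alt -124.5)
```

```bash
python3 -m inch '[[[0.6,0,0,0.1,8],[0.6,0,0,0.1,8],[0.6,0,0,0.1,8],[0.6,0,0,0.1,8],[0.6,0,0,0.1,8],[0.6,0,0,0.1,8],[0.6,0,0,0.1,6],[0.6,0,0,0.0,0]]]' ;  python3 - <<'E'
from h import *
togo([.640,.184,.051],-122.5)
snap('side','side4');crop('side4',200,180,300,270,7,'c3')
snap('top','top4');crop('top4',200,160,300,250,7,'c4')
E
```

```text
clock: 19.05
position: [0.6405, 0.184, 0.0462]
ee_rot: [2.998, -0.904, -0.034]
force: [-1.0, -2.6, 0.1]
width: 0.48
t19.05 p [0.6405 0.184  0.0462] tx [ 0.833 -0.553 -0.018] ty [-0.552 -0.833  0.016] tz [-0.024 -0.003 -1.   ] w0.480 F [-1.  -2.6  0.1] q [-0.4   0.69  0.07  1.62 -0.06  0.86 -2.46]
shift mm [-0.5  0.3 -4.8] tool-y yaw -123.5; turn about tool z -1.0 (alt 179.0)
```

View pics/c3.png

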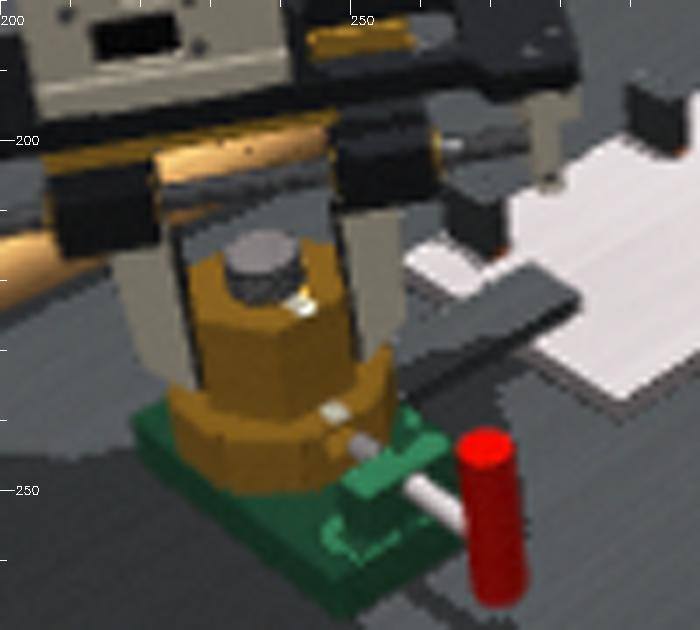

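View pics/c4.png

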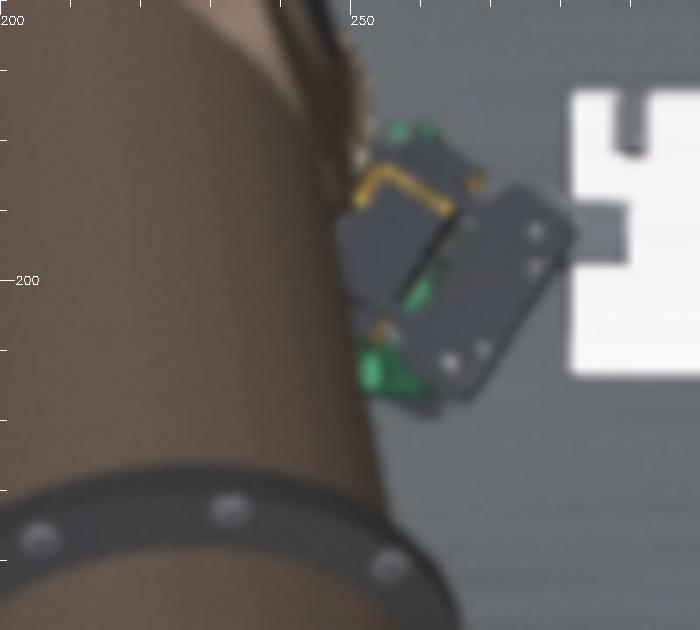

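Run:
```python
from h import *
s=load('side4')
C=at_z(s,237.0,215.4,.086)[:2]; print(C)
for n,u,v,z in [('m1',242.7,223.2,.074),('m2',247.7,238.6,.040),('pin mid(between)',251.5,243.7,.034),('knobtop',269.3,243.8,.07),('pin at knob',262.5,252.8,.034)]:
    q=at_z(s,u,v,z)[:2]-C; print(n,(np.hypot(*q)*1000).round(1),np.degrees(np.arctan2(q[1],q[0])).round(1))
# assuming offset, project knob & axis
for z in (.086,.074,.04): print(z,proj(s,[C[0],C[1],z]))
```

```text
[0.63764398 0.18564269]
m1 15.9 -179.3
m2 26.8 179.0
pin mid(between) 39.3 177.7
knobtop 100.8 177.7
pin at knob 77.4 176.3
0.086 [237.  215.4]
0.074 [237.72910614 220.11484599]
0.04 [239.73870312 233.06034677]
```

```bash
python3 -m inch '[[[0,0,0,0,0],[0,0,0,0,0],[0,0,0,0,0],[0,0,0,0,0],[0,0,0,0,0],[0,0,0,0,0],[0,0,0,-10,0],[0,0,0,-20,0],[0,0,0,-20,0],[0,0,0,-15,-7],[0,0,0,0,-7],[0,0,0,0,-7]]]' >/dev/null ;  python3 - <<'E'
from h import *
togo([.541,.188,.11],-92.5)
E
```

```text
t20.35 p [0.6422 0.1853 0.1174] tx [ 0.981 -0.193 -0.022] ty [-0.193 -0.981  0.007] tz [-0.023 -0.003 -1.   ] w0.999 F [ 0.1 -0.1 -0.1] q [-0.34  0.61 -0.03  1.55  0.01  1.   -2.14]
shift mm [-99.7  16.8   9.7] tool-y yaw -101.1; turn about tool z -8.6 (alt 171.4)
```

```bash
python3 -m inch '[[[0,-33,5.5,0,-3],[0,-33,5.5,0,-3],[0,-30,5.5,0,-3],[0,0,0,0,0],[0,0,0,0,0]]]' >/dev/null ;  python3 - <<'E'
from h import *
togo([.541,.188,.085],-92.5)
snap('side','side5');crop('side5',200,150,320,270,5,'c3')
snap('top','top5');crop('top5',220,160,300,250,7,'c4')
E
```

```text
t20.85 p [0.5441 0.1818 0.1239] tx [ 0.999 -0.027 -0.017] ty [-0.027 -1.     0.002] tz [-0.017 -0.002 -1.   ] w1.000 F [ 0.8  0.4 -0.6] q [-0.35  0.47 -0.09  1.8   0.04  0.89 -2.05]
shift mm [-2.6 -6.2 38.9] tool-y yaw -91.6; turn about tool z 0.9 (alt -179.1)
```

View pics/c3.png

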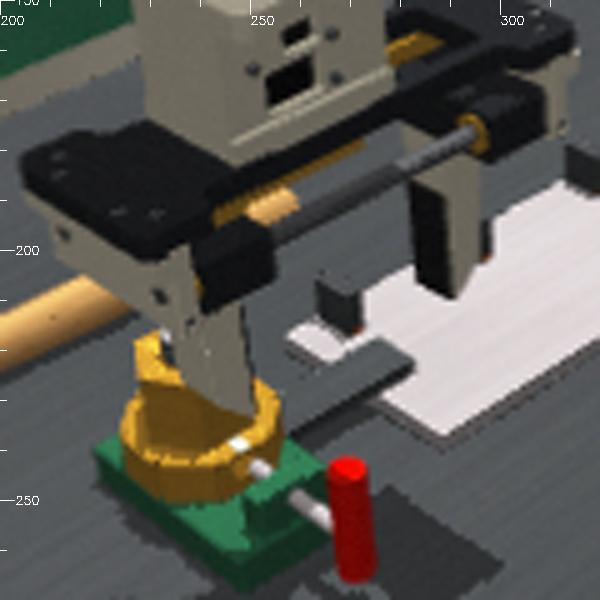

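View pics/c4.png

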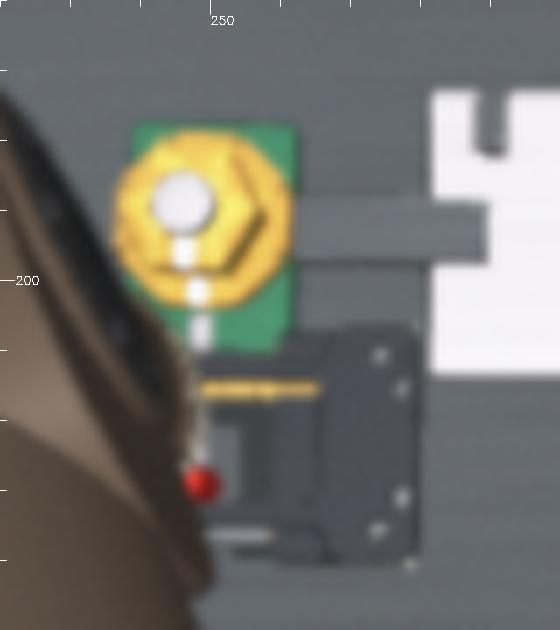

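```bash
python3 -m inch '[[[0,-2.6,-6.5,10,0],[0,0,0,15,0],[0,0,0,10,0],[0,0,0,0,0]]]' >/dev/null ;  python3 - <<'E'
from h import *
togo([.541,.1885,.047],-92.5)
snap('side','side6');crop('side6',200,150,320,270,5,'c3')
E
```

```text
t21.35 p [0.5442 0.1901 0.0858] tx [ 0.999 -0.03  -0.015] ty [-0.03  -1.     0.002] tz [-0.016 -0.001 -1.   ] w0.997 F [-1.1  0.6 -0.7] q [-0.36  0.52 -0.09  1.83  0.05  0.81 -2.08]
shift mm [-2.6  1.7 38.9] tool-y yaw -91.7; turn about tool z 0.8 (alt -179.2)
```

View pics/c3.png

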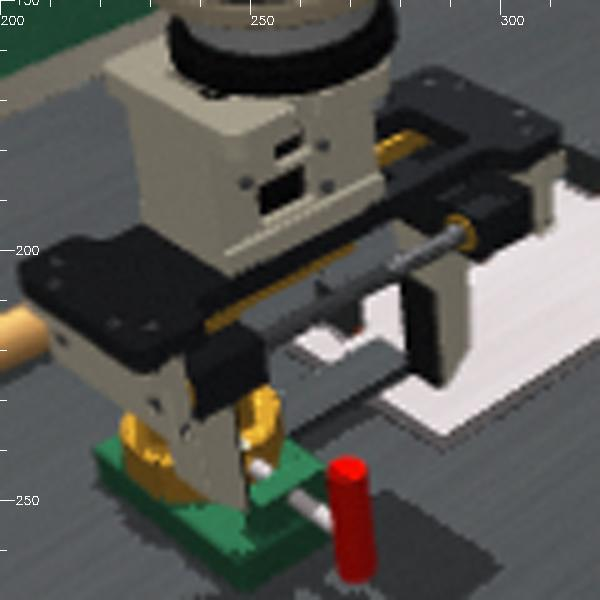

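```bash
python3 -m inch '[[[0,-3,1.5,15,0],[0,0,0,15,0],[0.5,0,0,8,0],[0.95,0,0,0,0],[0.95,0,0,0,0],[0.95,0,0,0,0],[0.95,0,0,0,0],[0.95,0,0,0,0],[0.95,0,0,0,0],[0.95,0,0,0,0],[0.95,0,0,0,0],[0.95,0,0,0,0]]]' 20;  python3 - <<'E'
from h import *
togo([.541,.1885,.047],-92.5)
E
```

```text
clock: 22.6
position: [0.5445, 0.1887, 0.0511]
ee_rot: [3.14, -0.05, -0.015]
force: [0.6, -12.9, 3.2]
width: 0.181
t22.60 p [0.5445 0.1887 0.0511] tx [ 0.999 -0.032 -0.01 ] ty [-0.032 -0.999  0.001] tz [-0.01  -0.001 -1.   ] w0.181 F [  0.6 -12.9   3.2] q [-0.37  0.56 -0.08  1.86  0.06  0.73 -2.08]
shift mm [-3.4  0.3  4.1] tool-y yaw -91.8; turn about tool z 0.7 (alt -179.3)
```

```bash
python3 -m inch '[[[0.95,1,1.5,0,0],[0.95,3,0,0,0],[0.95,3,0,0,0],[0.95,3,0,0,0],[0.95,0,0,0,0]]]';  python3 - <<'E'
from h import *
st()
E
```

```text
clock: 23.1
position: [0.5546, 0.1875, 0.0511]
ee_rot: [3.141, -0.049, -0.017]
force: [0.0, -0.1, 1.4]
width: 0.169
t23.10 p [0.5546 0.1875 0.0511] tx [ 0.999 -0.031 -0.011] ty [-0.031 -1.     0.   ] tz [-0.011  0.    -1.   ] w0.169 F [ 0.  -0.1  1.4] q [-0.36  0.58 -0.08  1.84  0.06  0.74 -2.07]
```

```bash
python3 -m inch '[[[0.95,3,0,0,0],[0.95,3,0,0,0],[0.95,3,0,0,0],[0.95,3,0,0,0],[0.95,3,0,0,0],[0.95,0,0,0,0]]]';  python3 - <<'E'
from h import *
st()
snap('side','side7');crop('side7',200,150,320,270,5,'c3')
E
```

```text
clock: 23.7
position: [0.5712, 0.1868, 0.0511]
ee_rot: [3.141, -0.05, -0.016]
force: [-0.1, -0.6, 1.4]
width: 0.17
t23.70 p [0.5712 0.1868 0.0511] tx [ 0.999 -0.032 -0.01 ] ty [-0.032 -1.     0.   ] tz [-0.01 -0.   -1.  ] w0.170 F [-0.1 -0.6  1.4] q [-0.35  0.59 -0.08  1.8   0.06  0.76 -2.06]
```

View pics/c3.png

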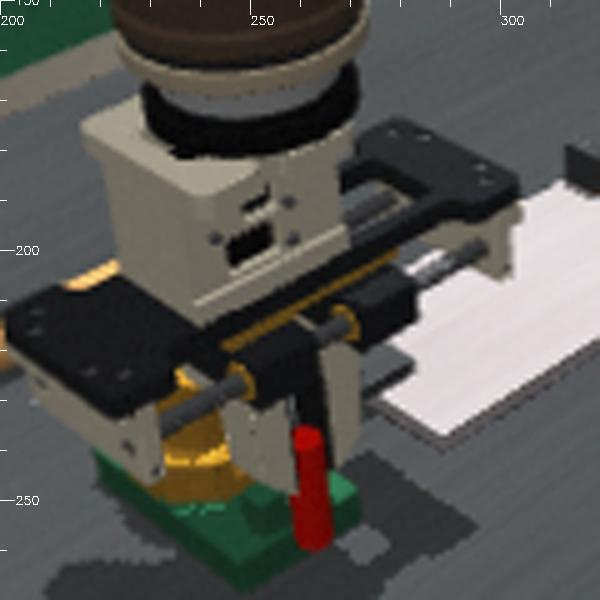

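```bash
python3 -m inch '[[[0.95,3,0,0,0],[0.95,2,0,0,0],[0.95,2,0,0,0],[0.95,1,0,0,0],[0.95,0,0,0,0]]]';  python3 - <<'E'
from h import *
st()
s=snap('side','side8');crop('side8',200,190,300,270,7,'c3')
E
```

```text
clock: 24.25
position: [0.5723, 0.1868, 0.0511]
ee_rot: [3.138, -0.046, -0.036]
force: [1.2, -0.0, 0.2]
width: 0.167
t24.25 p [0.5723 0.1868 0.0511] tx [ 0.999 -0.03  -0.023] ty [-0.029 -1.     0.003] tz [-0.023 -0.002 -1.   ] w0.167 F [ 1.2 -0.   0.2] q [-0.34  0.6  -0.08  1.78  0.06  0.78 -2.05]
```

View pics/c3.png

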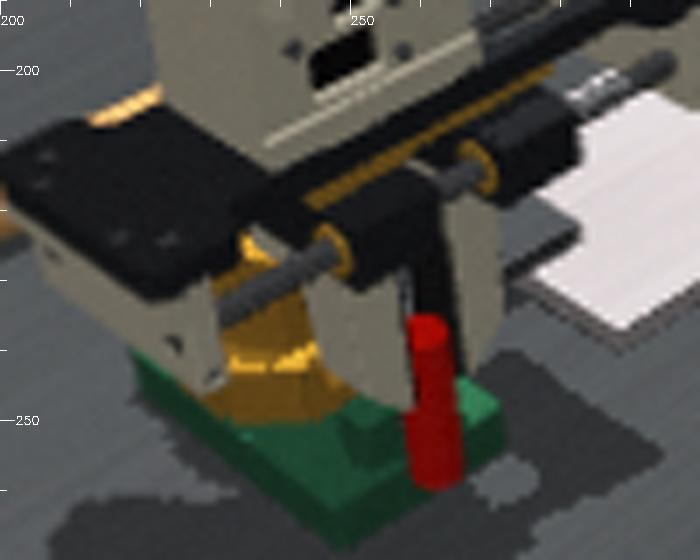

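```bash
python3 -m inch '[[[0.95,-1,0,0,0],[0.4,0,0,0,0],[0.4,0,0,0,0],[0.4,0,0,0,0],[0.4,0,0,0,0],[0.4,0,0,-15,0],[0.4,0,0,-25,0],[0.4,0,0,-25,0],[0,0,0,-25,0],[0,0,0,0,0]]]' >/dev/null;  python3 - <<'E'
from h import *
st()
s=snap('side','side9');crop('side9',200,190,300,270,7,'c3')
E
```

```text
t25.30 p [0.573  0.1867 0.1423] tx [ 0.999 -0.03  -0.025] ty [-0.03  -1.     0.004] tz [-0.025 -0.003 -1.   ] w0.726 F [ 0.9 -0.2  0.2] q [-0.34  0.5  -0.09  1.7   0.04  0.97 -2.04]
```

View pics/c3.png

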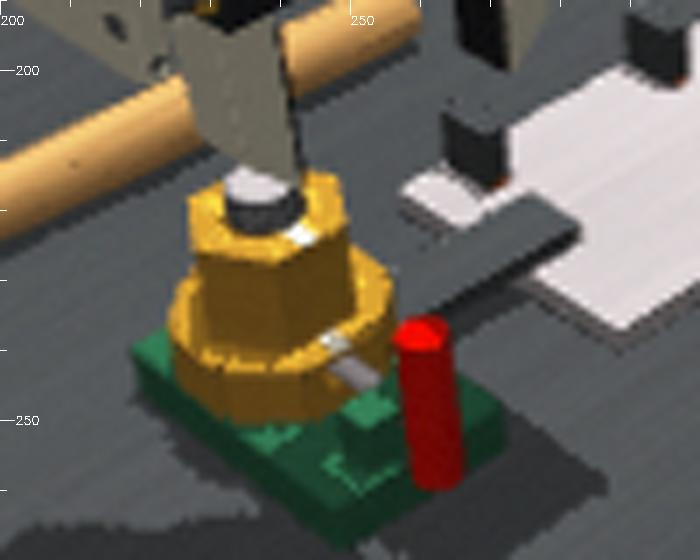

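Run:
```python
from h import *
s=load('side9'); a=load('side0')
K=at_z(s,260.3,237.8,.07); K0=at_z(a,267.8,243.6,.07); C=at_z(s,237,215.6,.086); print(K,K0,C,np.hypot(*(K-C)[:2]),np.hypot(*(K0-K)[:2]))
togo([.48,-.03,.2],-92.5)
```

```text
[0.56350811 0.18922797 0.07      ] [0.53954554 0.19111709 0.07      ] [0.63709407 0.18607218 0.086     ] 0.07365359437209953 0.02403692744403499
t25.35 p [0.572  0.1863 0.1405] tx [ 0.999 -0.03  -0.027] ty [-0.03  -1.     0.005] tz [-0.027 -0.004 -1.   ] w0.769 F [ 0.1  0.7 -0.2] q [-0.34  0.5  -0.09  1.7   0.04  0.97 -2.04]
shift mm [-87.2 219.2 -56. ] tool-y yaw -91.7; turn about tool z 0.8 (alt -179.2)
```

```bash
python3 -m inch '[[[0,-24,37,-5,0],[0,-24,37,-5,0],[0,-24,37,0,0],[0,-24,37,0,0],[0,-24,37,0,0],[0,-24,37,0,0],[0,0,0,0,-8],[0,0,0,0,-8],[0,0,0,0,-8],[0,0,0,0,-8],[0,0,0,0,-8],[0,0,0,0,-8]]]' >/dev/null;python3 -m inch '[[[0,0,0,0,-8],[0,0,0,0,-8],[0,0,0,0,-8],[0,0,0,0,-8],[0,0,0,0,-8],[0,0,0,0,-8],[0,0,0,0,0]]]' >/dev/null;  python3 - <<'E'
from h import *
togo([.423,-.0435,.11],5.8)
s=snap('side','side10');crop('side10',200,190,300,270,7,'c3')
t=snap('top','top10')
E
```

```text
t27.25 p [ 0.4017 -0.0398  0.1393] tx [-0.142  0.99   0.005] ty [ 0.988  0.142 -0.055] tz [-0.055 -0.003 -0.998] w1.001 F [-0.1  0.  -0.9] q [ 0.26  0.25 -0.34  2.13  0.11  0.84 -0.01]
shift mm [-6.8 22.1 28.1] tool-y yaw 8.2; turn about tool z 2.4 (alt -177.6)
```

View pics/c3.png

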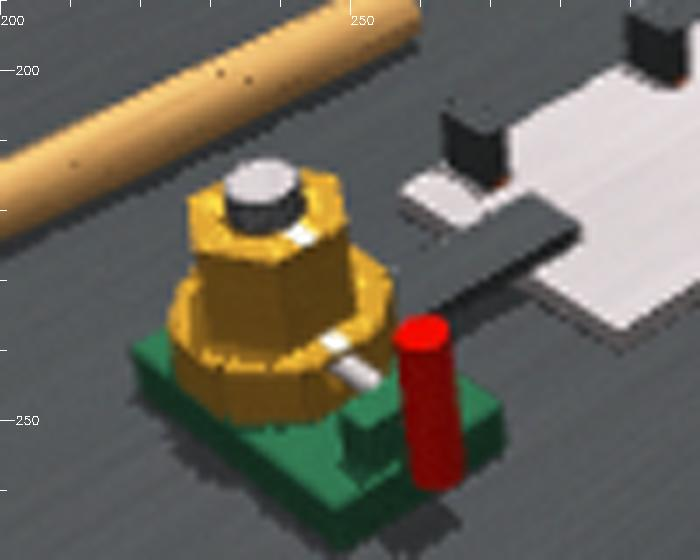

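View pics/top10.png

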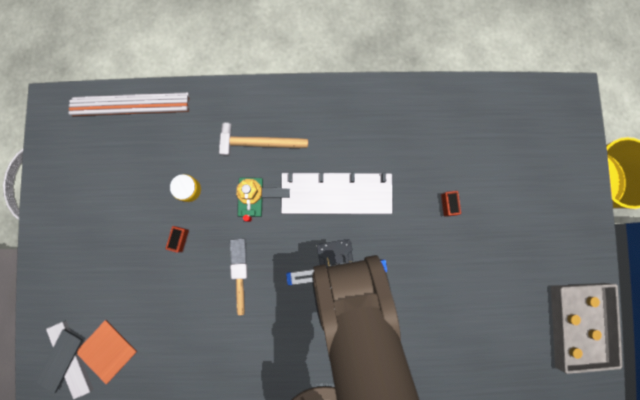

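```bash
python3 -m inch '[[[0,-3,11,0,2],[0,-3,11,0,0],[0,0,0,0,0]]]' >/dev/null;  python3 - <<'E'
from h import *
togo([.423,-.0435,.11],5.8)
t=load('top10'); C=at_z(t,246,189.1,.086);K=at_z(t,246.4,217.5,.07);print(np.hypot(*(C-K)[:2]))
crop('top10',225,170,270,230,10,'c3')
E
```

```text
t27.65 p [ 0.4248 -0.0434  0.1377] tx [-0.091  0.996  0.002] ty [ 0.994  0.091 -0.055] tz [-0.055 -0.003 -0.998] w1.001 F [ 0.7 -0.1  0.4] q [ 0.24  0.28 -0.32  2.08  0.12  0.85 -0.06]
shift mm [ 0.  -0.2 27.7] tool-y yaw 5.2; turn about tool z -0.6 (alt 179.4)
0.07079122109056425
```

View pics/c3.png

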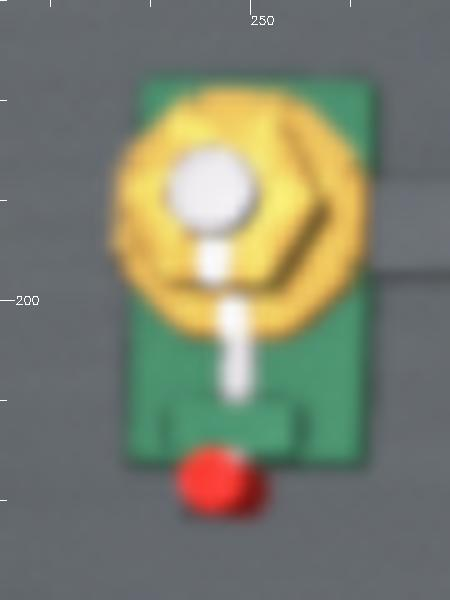

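```bash
python3 -m inch '[[[0,0,1,25,-0.5],[0,0,2,25,0],[0,0,0,20,0],[0,0,0,0,0]]]' >/dev/null;  python3 - <<'E'
from h import *
togo([.423,-.0435,.013],5.8)
s=snap('side','side11');crop('side11',310,150,470,290,5,'c3')
E
```

```text
t28.05 p [ 0.4246 -0.0431  0.0659] tx [-0.097  0.995  0.002] ty [ 0.994  0.097 -0.054] tz [-0.054 -0.003 -0.999] w1.001 F [-0.5  0.1  0.5] q [ 0.21  0.4  -0.3   2.15  0.18  0.67 -0.12]
shift mm [-0.4  1.2 53. ] tool-y yaw 5.6; turn about tool z -0.2 (alt 179.8)
```

View pics/c3.png

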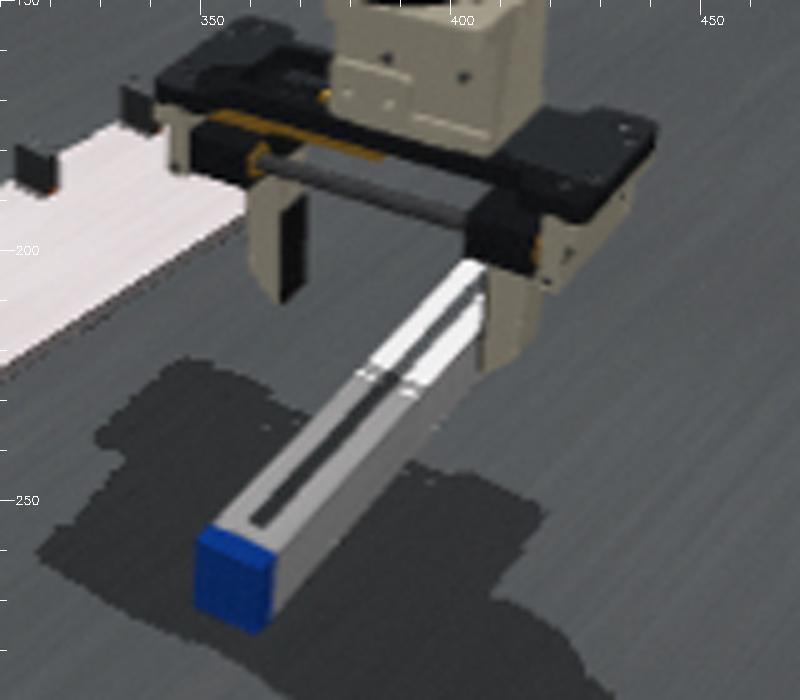

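```bash
python3 -m inch '[[[0,0,1,18,0],[0,0,1,18,0],[0,0,0,12,0],[0,0,0,0,0]]]' >/dev/null;  python3 - <<'E'
from h import *
togo([.423,-.0435,.016],5.8)
E
```

```text
t28.50 p [ 0.428  -0.0429  0.0218] tx [-0.095  0.995  0.001] ty [ 0.994  0.095 -0.046] tz [-0.046 -0.004 -0.999] w1.001 F [ 0.1 -0.4  0.4] q [ 0.18  0.48 -0.26  2.19  0.23  0.55 -0.17]
shift mm [-0.1 -4.8  6.1] tool-y yaw 5.5; turn about tool z -0.3 (alt 179.7)
```

```bash
python3 -m inch '[[[0,0,-4.5,5,0],[0.9,0,0,1,0],[0.9,0,0,0,0],[0.9,0,0,0,0],[0.9,0,0,0,0],[0.9,0,0,0,0],[0.9,0,0,0,0],[0.9,0,0,0,0],[0.9,0,0,0,0],[0.9,0,0,0,0],[0.9,0,0,0,0],[0.9,0,0,0,0]]]' 45 >/dev/null;  python3 - <<'E'
from h import *
togo([.423,-.0435,.016],5.8)
E
```

```text
t29.70 p [ 0.4242 -0.0437  0.0193] tx [-0.095  0.995 -0.001] ty [ 0.995  0.095 -0.043] tz [-0.043 -0.005 -0.999] w0.323 F [-0.7 -0.1  2.2] q [ 0.18  0.47 -0.26  2.2   0.24  0.54 -0.17]
shift mm [ 0.3 -1.   3.4] tool-y yaw 5.5; turn about tool z -0.3 (alt 179.7)
```

```bash
python3 -m inch '[[[0.9,0,0,-5,0],[0.9,0,0,-5,2],[0.9,0,0,0,2.5],[0.9,0,0,0,2.5],[0.9,0,20,0,0],[0.9,0,25,0,0],[0.9,0,25,0,0],[0.9,0,25,0,0],[0.9,0,20,0,0],[0.9,0,0,0,0]]]' >/dev/null;  python3 - <<'E'
from h import *
togo([.555,-.048,.0205],-1.4)
s=snap('side','side12');crop('side12',250,130,450,290,4,'c3')
E
```

```text
t30.70 p [ 0.542  -0.0483  0.0257] tx [ 0.048  0.999 -0.005] ty [ 0.998 -0.049 -0.045] tz [-0.045 -0.003 -0.999] w0.323 F [-0.1 -0.2 -4.7] q [ 0.15  0.59 -0.22  1.91  0.19  0.7  -0.24]
shift mm [ 0.9 13.2  4.6] tool-y yaw -2.8; turn about tool z -1.4 (alt 178.6)
```

View pics/c3.png

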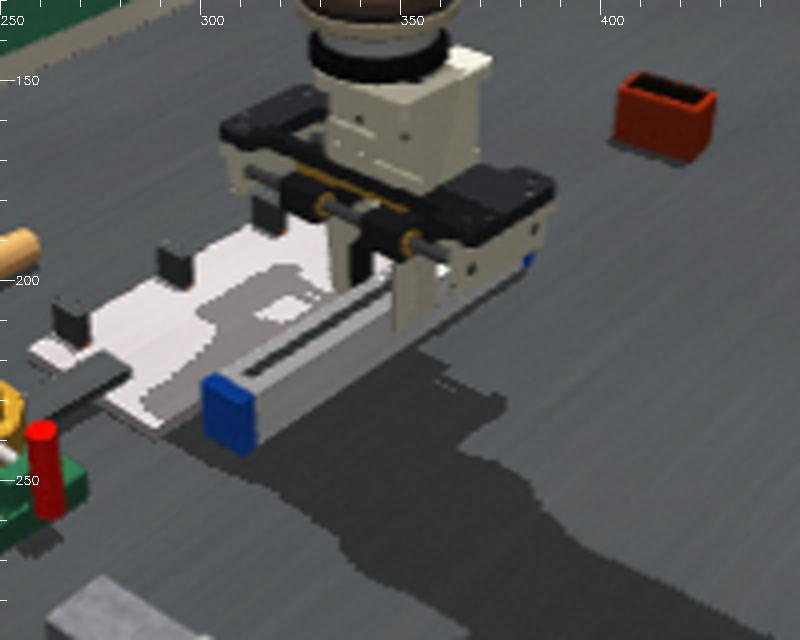

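```bash
python3 -m inch '[[[0.9,0,6,0,-1.4],[0.9,0,6,0,0],[0.9,0,0,2,0],[0.9,0,0,2,0],[0.9,0,0,2,0],[0.9,0,0,0,0]]]' >/dev/null;  python3 - <<'E'
from h import *
togo([.5634,-.048,.0195],-1.4)
t=snap('top','top12');crop('top12',270,190,400,250,6,'c3')
s=snap('side','side12');crop('side12',270,170,400,270,5,'c4')
E
```

```text
t31.35 p [ 0.5502 -0.0487  0.0196] tx [ 0.024  1.    -0.005] ty [ 0.999 -0.024 -0.049] tz [-0.049 -0.004 -0.999] w0.325 F [ 0.1  0.5 -4.9] q [ 0.15  0.61 -0.22  1.89  0.2   0.71 -0.22]
shift mm [ 1.  13.2 -0.5] tool-y yaw -1.4; turn about tool z 0.0 (alt -180.0)
```

View pics/c3.png

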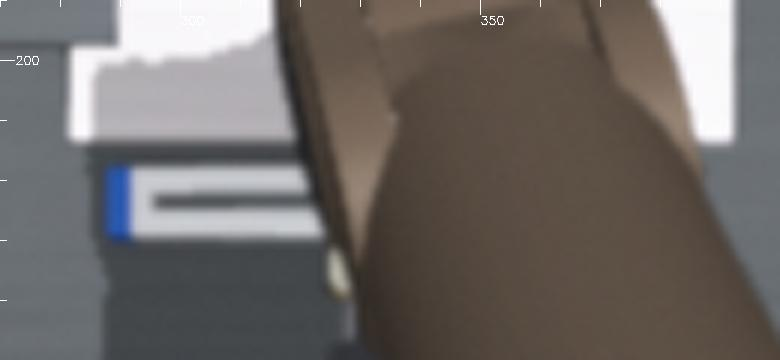

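View pics/c4.png

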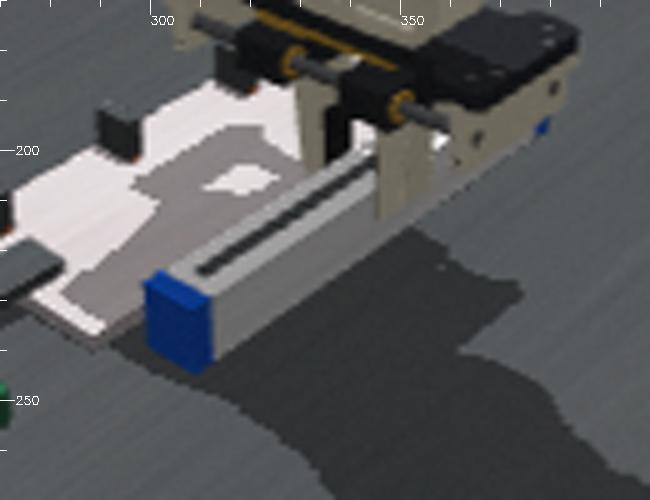

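```bash
python3 -m inch '[[[0.9,0,4,0,0],[0.9,0,4,1,0],[0.9,0,0,1,0],[0.9,0,0,0,0]]]' >/dev/null;  python3 - <<'E'
from h import *
d=load('top12')
print(at_z(d,287.7,224,.038)[1],at_z(d,281.5,213.5,.01)[1])
togo([.5634,-.048,.0195],-1.4)
E
```

```text
0.08178669962115791 0.09979600169906476
t31.85 p [ 0.5528 -0.0488  0.0199] tx [ 0.023  1.    -0.006] ty [ 0.998 -0.024 -0.058] tz [-0.059 -0.005 -0.998] w0.327 F [ 0.   0.2 -4.6] q [ 0.15  0.62 -0.22  1.88  0.2   0.73 -0.21]
shift mm [ 1.1 10.6 -0.2] tool-y yaw -1.4; turn about tool z 0.0 (alt -180.0)
```

```bash
python3 -m inch '[[[0.9,0,0,3,0],[0.9,0,0,3,0],[0.9,0,0,0,0]]]' >/dev/null;  python3 - <<'E'
from h import *
togo([.5634,-.048,.0195],-1.4)
E
python3 -m inch '[[[0.9,0,4,0,0],[0.9,0,4,0,0],[0.9,0,0,0,0]]]' >/dev/null;  python3 - <<'E'
from h import *
togo([.5634,-.048,.0195],-1.4)
E
```

```text
t32.15 p [ 0.5529 -0.0488  0.0201] tx [ 0.023  1.    -0.008] ty [ 0.998 -0.023 -0.057] tz [-0.057 -0.007 -0.998] w0.323 F [-0.3  0.  -5.3] q [ 0.14  0.62 -0.22  1.88  0.2   0.73 -0.22]
shift mm [ 1.  10.5 -0. ] tool-y yaw -1.3; turn about tool z 0.1 (alt -179.9)
t32.45 p [ 0.5607 -0.049   0.0193] tx [ 0.023  1.    -0.008] ty [ 0.998 -0.023 -0.058] tz [-0.058 -0.007 -0.998] w0.324 F [-5.2  0.1 10.4] q [ 0.14  0.63 -0.22  1.86  0.2   0.74 -0.21]
shift mm [ 1.1  2.6 -0.3] tool-y yaw -1.3; turn about tool z 0.1 (alt -179.9)
```

Run:
```python
from h import *
t=snap('top','top13');crop('top13',270,190,400,250,6,'c3')
s=snap('side','side13');crop('side13',270,170,400,270,5,'c4')
st()
```

```text
t32.55 p [ 0.5607 -0.049   0.0194] tx [ 0.023  1.    -0.008] ty [ 0.998 -0.023 -0.058] tz [-0.058 -0.007 -0.998] w0.325 F [-2.9 -0.4  5.6] q [ 0.14  0.63 -0.22  1.86  0.2   0.74 -0.21]
```

View pics/c3.png

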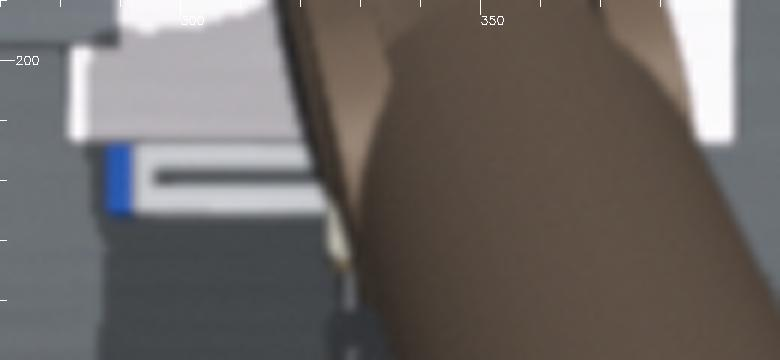

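View pics/c4.png

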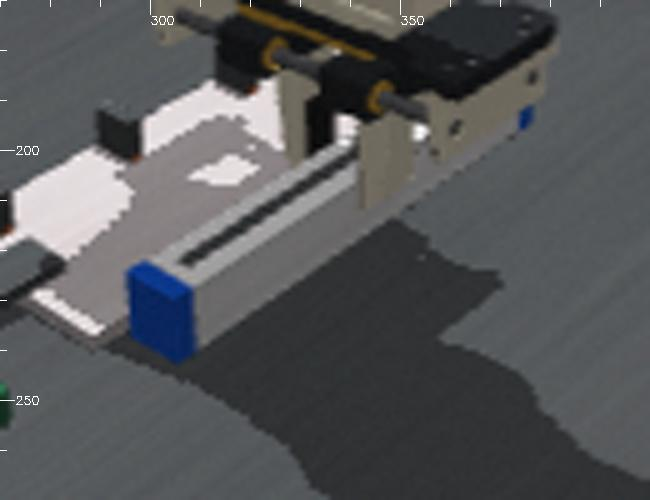

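```bash
python3 -m inch '[[[0.5,0,0,0,0],[0.5,0,0,0,0],[0.5,0,0,0,0],[0.5,0,0,-10,0],[0.5,0,0,-20,0],[0.5,0,-20,-20,0],[0.95,0,-30,-10,0],[0.95,0,0,0,0],[0.95,0,0,0,0],[0.95,0,0,0,0]]]' 20 >/dev/null;  python3 - <<'E'
from h import *
st()
t=snap('top','top14');crop('top14',270,160,400,260,6,'c3')
s=snap('side','side14');crop('side14',250,150,450,280,4,'c4')
E
```

```text
t33.55 p [ 0.5173 -0.0472  0.0866] tx [ 0.023  1.    -0.007] ty [ 0.998 -0.024 -0.053] tz [-0.053 -0.006 -0.999] w0.203 F [-0.2 -0.4  0.1] q [ 0.17  0.48 -0.25  1.92  0.16  0.82 -0.19]
```

View pics/c3.png

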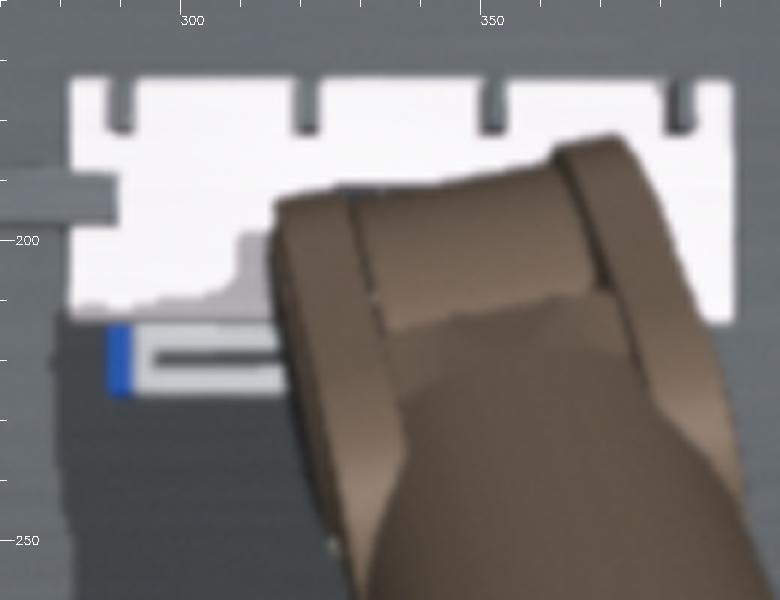

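View pics/c4.png

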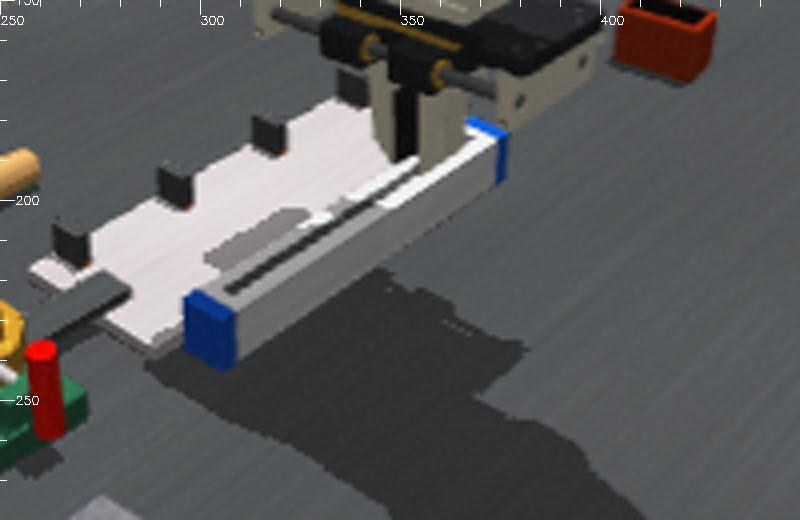

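```bash
python3 -m inch '[[[1,32,-5,0,0],[1,32,-5,0,0],[1,32,-5,0,0],[1,0,0,0,0],[1,0,0,20,0],[1,0,0,20,0],[1,0,0,15,0],[1,0,0,12,0],[1,0,0,0,0]]]' 20 >/dev/null;  python3 - <<'E'
from h import *
st()
s=snap('side','side15');crop('side15',250,150,450,280,4,'c4')
E
```

```text
t34.55 p [0.505  0.0518 0.0138] tx [ 0.025  1.    -0.007] ty [ 0.998 -0.025 -0.055] tz [-0.055 -0.005 -0.998] w0.007 F [-0.5  0.4  0.3] q [-0.03  0.57 -0.24  2.    0.2   0.65 -0.42]
```

View pics/c4.png

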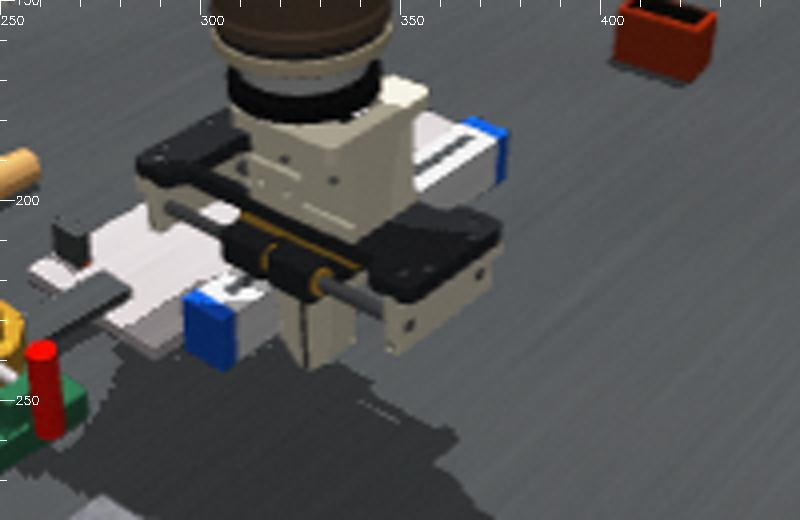

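```bash
python3 -m inch '[[[1,0,8,0,0],[1,0,6,0,0],[1,0,3,0,0],[1,0,0,0,0]]]' | grep -A1 -E "position|force";python3 -m inch '[[[1,0,3,0,0],[1,0,3,0,0]]]' | grep -E "position|force";python3 -m inch '[[[1,0,3,0,0],[1,0,3,0,0]]]' | grep -E "position|force"
```

```text
position: [0.5264, 0.0512, 0.0155]
ee_rot: [-2.227, -2.17, 0.061]
force: [-0.4, -0.5, -0.2]
width: 0.005
position: [0.5322, 0.0511, 0.0156]
force: [-5.1, 2.0, 5.7]
position: [0.532, 0.0511, 0.0152]
force: [-11.6, -0.1, 11.2]
```

```bash
python3 -m inch '[[[1,0,-10,0,0],[1,0,-10,0,0],[1,-40,0,0,0],[1,-40,0,0,0],[1,-40,0,0,0],[1,-40,0,0,0],[1,-20,0,0,0],[1,0,0,0,0]]]' >/dev/null;python3 - <<'E'
from h import *
st()
E
```

```text
t36.20 p [ 0.5058 -0.1321  0.0185] tx [ 0.019  1.    -0.007] ty [ 0.998 -0.019 -0.058] tz [-0.058 -0.006 -0.998] w0.006 F [-0.2 -0.1 -0.7] q [ 0.31  0.58 -0.24  1.96  0.23  0.68 -0.09]
```

```bash
python3 -m inch '[[[1,0,8,1,0],[1,0,6,1,0],[1,0,3,0,0]]]' | grep -E "position|force";python3 -m inch '[[[1,0,3,0,0],[1,0,3,0,0]]]' | grep -E "position|force";python3 -m inch '[[[1,0,3,0,0],[1,0,3,0,0]]]' | grep -E "position|force"
```

```text
position: [0.5237, -0.1298, 0.0156]
force: [0.4, -0.4, 0.3]
position: [0.5277, -0.1283, 0.0148]
force: [-15.0, -3.3, 13.9]
position: [0.5271, -0.128, 0.0141]
force: [-11.6, -1.4, 10.5]
```

```bash
python3 -m inch '[[[1,0,-8,0,0],[0.5,0,-10,-20,0],[0,0,0,-25,0],[0,0,0,-30,0],[0,0,0,-30,0],[0,-40,10,0,0],[0,-40,10,0,0],[0,-40,10,0,0],[0,-40,10,0,0],[0,-40,10,0,0],[0,0,0,0,0]]]' >/dev/null;python3 -m inch '[[[0,0,0,0,8],[0,0,0,0,8],[0,0,0,0,8],[0,0,0,0,8],[0,0,0,0,8],[0,0,0,0,8],[0,0,0,0,8],[0,0,0,0,8],[0,0,0,0,8],[0,0,0,0,8],[0,0,0,0,0]]]' >/dev/null;python3 - <<'E'
from h import *
togo([.5955,-.356,.09],93.2)
snap('top','top16');snap('side','side16')
crop('top16',270,160,400,260,6,'c3')
E
```

```text
t39.10 p [ 0.5723 -0.3125  0.1189] tx [ 0.989  0.132 -0.069] ty [ 0.132 -0.991 -0.009] tz [-0.07  -0.    -0.998] w1.000 F [-0.7 -0.9  0.1] q [ 0.31  0.61  0.14  1.57 -0.06  1.03 -0.97]
shift mm [19.2 46.4 27.2] tool-y yaw -82.4; turn about tool z 4.4 (alt -175.6)
```

View pics/top16.png

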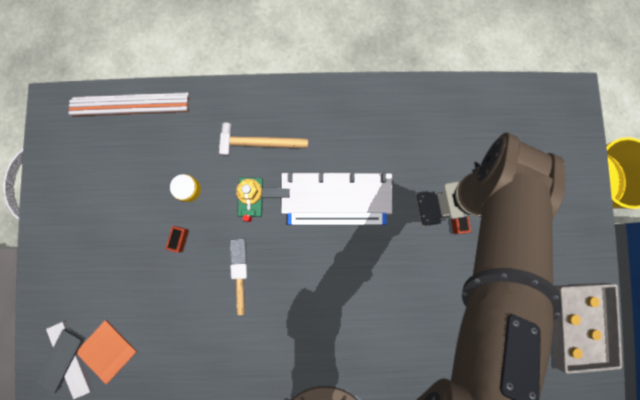

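View pics/side16.png

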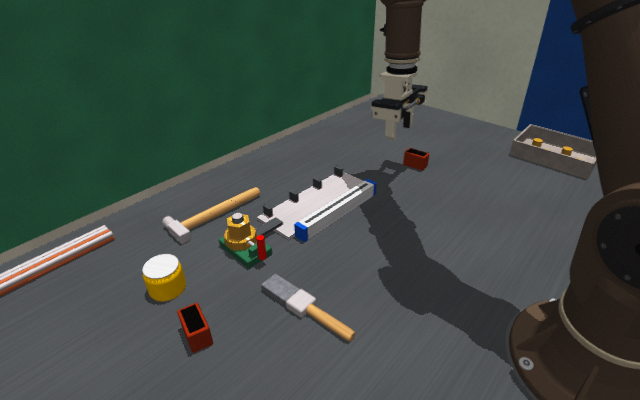

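View pics/c3.png

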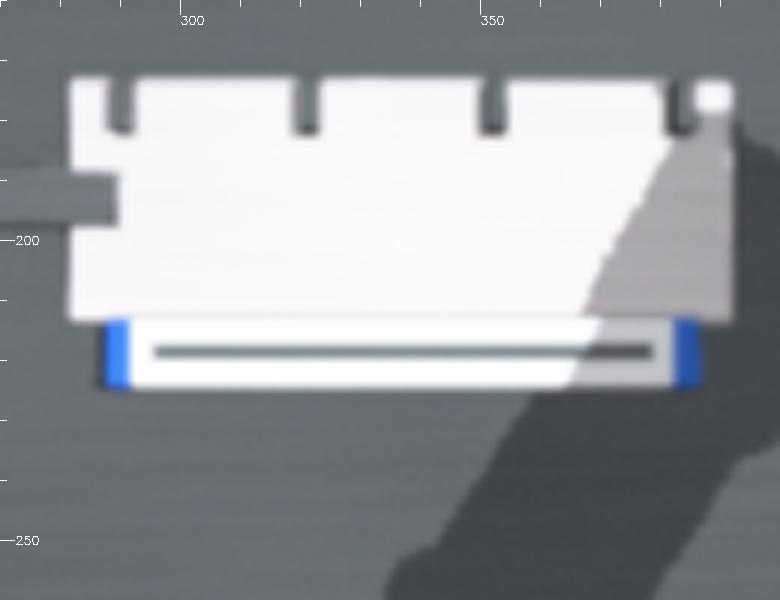

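Run:
```python
from h import *
crop('side16',380,130,450,180,9,'c3')
crop('top16',410,170,500,250,7,'c4')
```

```text
(no output)
```

View pics/c3.png

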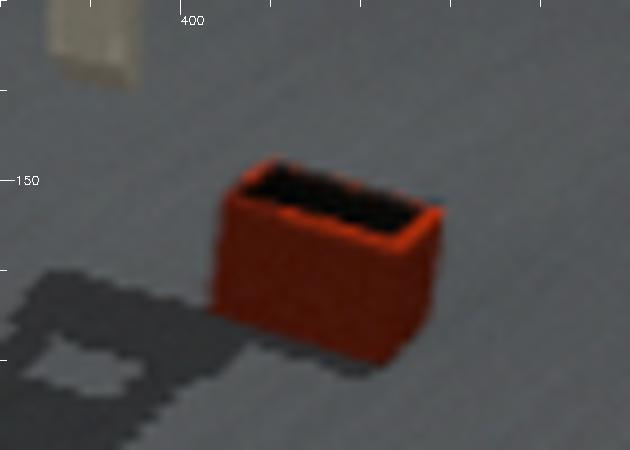

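View pics/c4.png

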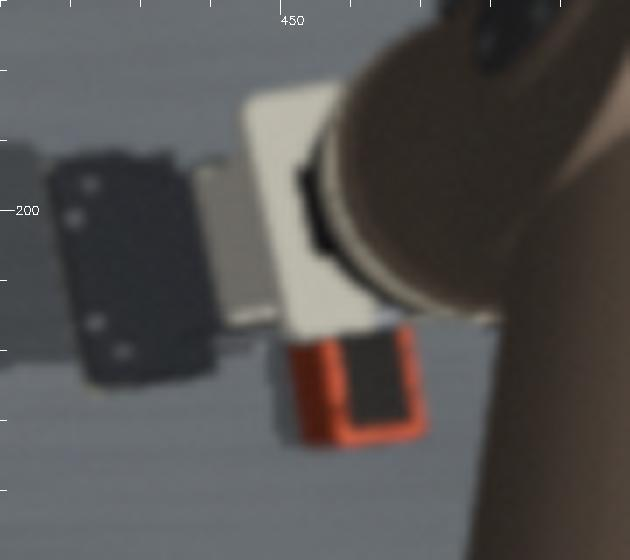

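Run:
```python
from h import *
t=load('top16');s=load('side16')
A=at_z(t,457.5,233.5,.044);B=at_z(t,471.2,232,.044);D=at_z(t,455.9,218.5,.044)
print('top',A,B,D,np.linalg.norm(A-B),np.degrees(np.arctan2(*(D-A)[[1,0]])))
e=(B-A)/np.linalg.norm(B-A); n=np.array([-e[1],e[0],0]); print('centre',(A+B)/2+n*.032, 'yaw',np.degrees(np.arctan2(n[1],n[0])))
P=[at_z(s,u,v,.044) for u,v in [(410.8,147.6),(404.8,151.8),(424.5,157.8),(429.2,153.2)]]
P=np.array(P); print(P.round(4),P.mean(0),np.linalg.norm(P[1]-P[2]),np.linalg.norm(P[0]-P[1]),np.degrees(np.arctan2(*(P[0]+P[1]-P[2]-P[3])[[1,0]])))
# same for original in side0 & top0 known
```

```text
top [ 0.51367471 -0.36442502  0.044     ] [ 0.51648639 -0.4017606   0.044     ] [ 0.55334273 -0.36251167  0.044     ] 0.037441294040178326 2.761472815422709
centre [ 0.5469902  -0.38068975  0.044     ] yaw 4.3067139876943275
[[ 0.5733 -0.3918  0.044 ]
 [ 0.5722 -0.3569  0.044 ]
 [ 0.5113 -0.3619  0.044 ]
 [ 0.5152 -0.3958  0.044 ]] [ 0.54297847 -0.3765883   0.044     ] 0.06110650666691154 0.034909973119118205 4.377287476125379
```

```bash
python3 -m inch '[[[0,-9,20,0,3.3],[0,-9,20,0,0],[0,-10,20,0,0],[0,0,0,0,0]]]' >/dev/null;python3 - <<'E'
from h import *
togo([.547,-.379,.065],94.3)
E
```

```text
t39.60 p [ 0.5492 -0.3788  0.1204] tx [ 0.994  0.088 -0.07 ] ty [ 0.088 -0.996 -0.005] tz [-0.07  -0.001 -0.998] w1.003 F [-0.1 -0.3  0.8] q [ 0.4   0.63  0.16  1.53 -0.07  1.05 -0.91]
shift mm [ 1.6  0.3 55.5] tool-y yaw -84.9; turn about tool z 0.8 (alt -179.2)
```

```bash
python3 -m inch '[[[0,2,0,20,0.8],[0,2,0,20,0],[0,2,0,20,0],[0,0,0,0,0]]]' >/dev/null;python3 - <<'E'
from h import *
togo([.547,-.379,.016],94.3)
snap('side','side17')
crop('side17',370,90,470,180,7,'c3')
E
```

```text
t40.00 p [ 0.5501 -0.3819  0.0593] tx [ 0.995  0.074 -0.068] ty [ 0.074 -0.997 -0.003] tz [-0.068 -0.002 -0.998] w0.997 F [-0.8  0.7 -0.1] q [ 0.41  0.7   0.16  1.57 -0.08  0.94 -0.91]
shift mm [ 0.1 -3.  43.4] tool-y yaw -85.7; turn about tool z -0.0 (alt 180.0)
```

View pics/c3.png

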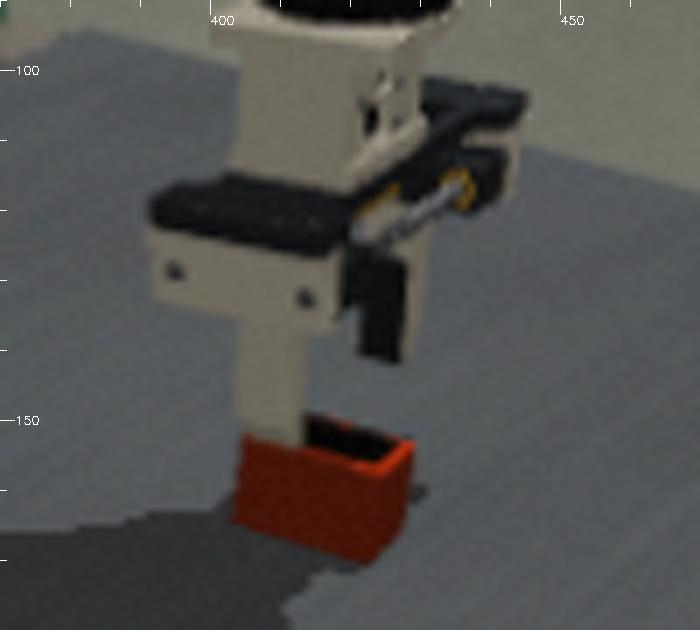

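```bash
python3 -m inch '[[[0,0,-3,18,0],[0,0,0,18,0],[0.3,0,0,7,0],[0.9,0,0,0,0],[0.9,0,0,0,0],[0.9,0,0,0,0],[0.9,0,0,0,0],[0.9,0,0,0,0],[0.9,0,0,0,0],[0.9,0,0,0,0],[0.9,0,0,0,0],[0.9,0,0,0,0]]]' 40 >/dev/null;python3 - <<'E'
from h import *
togo([.547,-.379,.016],94.3)
snap('side','side17')
crop('side17',370,90,470,180,7,'c3')
E
```

```text
t41.25 p [ 0.5529 -0.3829  0.0265] tx [ 0.996  0.076 -0.055] ty [ 0.076 -0.997  0.004] tz [-0.055 -0.008 -0.998] w0.390 F [0.3 0.4 0.5] q [ 0.42  0.73  0.15  1.6  -0.08  0.86 -0.91]
shift mm [-5.  -4.4 10.7] tool-y yaw -85.6; turn about tool z 0.1 (alt -179.9)
```

View pics/c3.png

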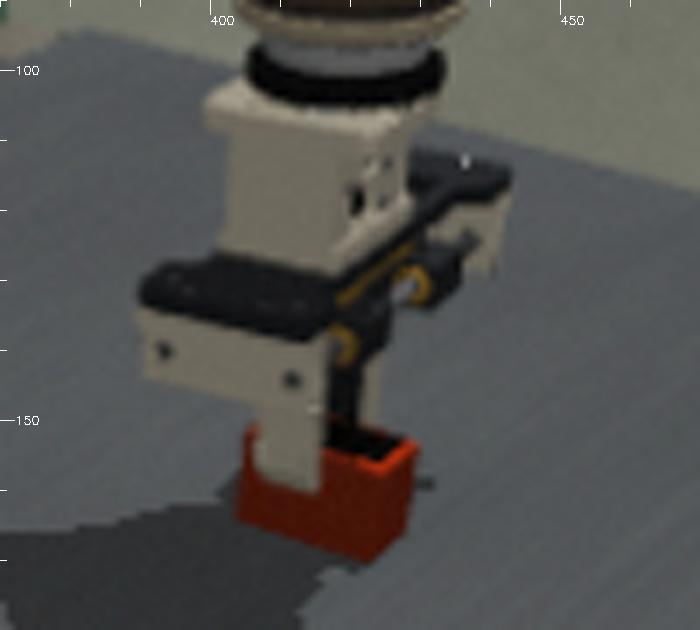

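```bash
python3 -m inch '[[[0.9,0,0,-10,0],[0.9,0,0,-15,0],[0.9,0,0,-20,0],[0.9,0,0,-15,0],[0.9,0,0,0,0]]]' >/dev/null
python3 - <<'E'
from h import *
t=load('top14')
for u,y in [(287.8,131),(323.2,37),(354.3,-47),(385.7,-131)]:
    P=at_z(t,u,178,.034); print(P[:2], P[1]*1000-y-0)
for u,y in [(281.5,150),(392.1,-150)]:
    P=at_z(t,u,194,.010); print(P[:2], P[1]*1000-y)
togo([.6088,-.1328,.085],88.5)
E
```

```text
[0.67351503 0.07969923] -51.30076642791899
[ 0.67125468 -0.01454156] -51.54156101377357
[ 0.66931639 -0.09754397] -50.54396874755834
[ 0.66739924 -0.18179467] -50.79467195199106
[0.63403063 0.09898196] -51.01803852501186
[ 0.62674855 -0.20169259] -51.69258654457869
t41.80 p [ 0.5558 -0.3823  0.0912] tx [ 0.996  0.076 -0.056] ty [ 0.076 -0.997  0.004] tz [-0.056 -0.008 -0.998] w0.389 F [ 0.6  0.3 -2.3] q [ 0.4   0.66  0.16  1.55 -0.08  0.98 -0.92]
shift mm [  72.  -244.8    1.2] tool-y yaw -85.6; turn about tool z 5.9 (alt -174.1)
```

```bash
python3 -m inch '[[[0.9,10,-30,0,2],[0.9,10,-35,0,2],[0.9,10,-35,0,2],[0.9,10,-35,0,0],[0.9,10,-35,0,0],[0.9,10,-30,0,0],[0.9,0,-20,0,0],[0.9,0,0,0,0]]]' >/dev/null
python3 - <<'E'
from h import *
togo([.619,-.133,.085],88.5)
E
```

```text
t42.60 p [ 0.6167 -0.1562  0.0861] tx [ 0.998 -0.038 -0.055] ty [-0.037 -0.999  0.012] tz [-0.055 -0.01  -0.998] w0.387 F [-0.6  0.3 -2.1] q [ 0.04  0.62  0.18  1.65 -0.1   0.93 -1.36]
shift mm [  1.5 -23.3   0.7] tool-y yaw -92.1; turn about tool z -0.6 (alt 179.4)
```

```bash
python3 -m inch '[[[0.9,1,-12,0,-0.6],[0.9,2,-12,10,0],[0.9,2,0,12,0],[0.9,1,0,10,0],[0.9,0,0,0,0]]]' >/dev/null
python3 - <<'E'
from h import *
togo([.619,-.133,.037],88.5)
snap('side','side18');crop('side18',270,90,430,220,5,'c3')
snap('top','top18');crop('top18',270,160,400,260,6,'c4')
E
```

```text
t43.10 p [ 0.6209 -0.1339  0.0501] tx [ 0.998 -0.029 -0.056] ty [-0.028 -1.     0.013] tz [-0.057 -0.011 -0.998] w0.390 F [ 0.5  0.4 -2.8] q [ 0.01  0.66  0.17  1.68 -0.11  0.87 -1.38]
shift mm [-1.1 -1.  13.2] tool-y yaw -91.6; turn about tool z -0.1 (alt 179.9)
```

View pics/c3.png

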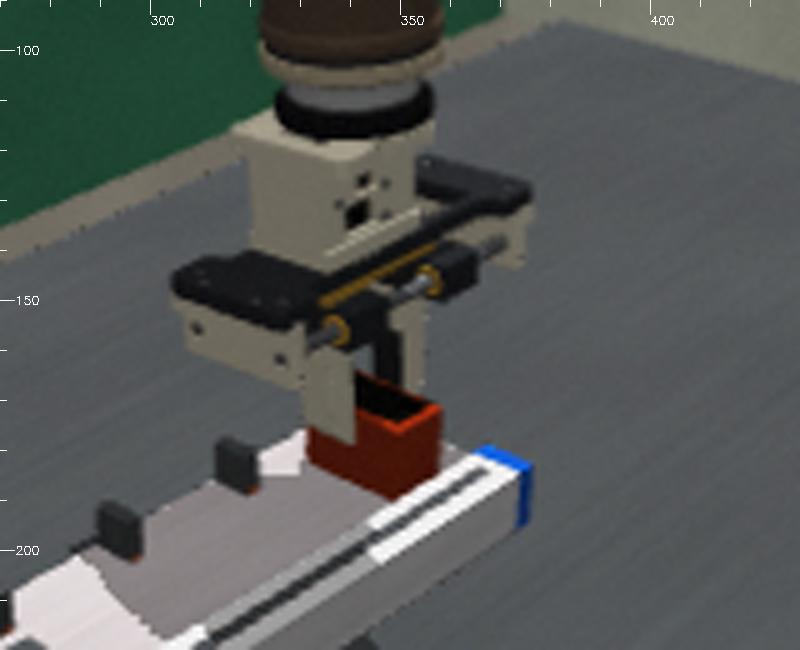

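View pics/c4.png

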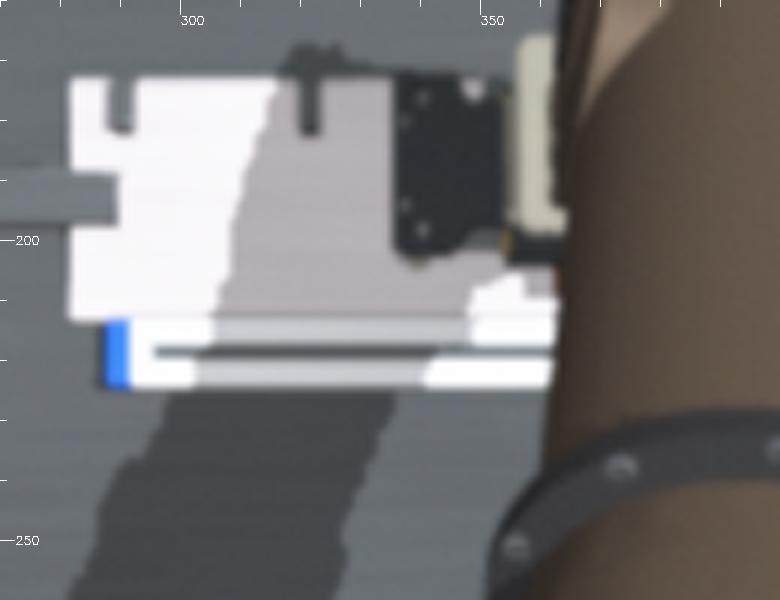

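```bash
python3 -m inch '[[[0.9,1,-0.5,5,0],[0.9,0,0,5,0],[0.9,0,0,3,0],[0.9,0,0,0,0]]]' | grep -E "pos|force"; python3 -m inch '[[[0.9,0,0,2,0],[0.9,0,0,2,0]]]' | grep -E "pos|force"
```

```text
position: [0.6223, -0.136, 0.0383]
force: [-0.1, -1.0, -2.1]
position: [0.6226, -0.1363, 0.0363]
force: [-10.2, 2.2, 32.6]
```

```bash
python3 -m inch '[[[0.9,0,0,-1.5,0],[0.9,0,-3,0,0],[0.9,-3,0,0,0],[0.9,0,0,0,0]]]' | grep -E "pos|force"; python3 -m inch '[[[0.9,-3,0,0,0],[0.9,0,0,0,0]]]' | grep -E "pos|force"
```

```text
position: [0.62, -0.1327, 0.0388]
force: [-0.1, -0.2, -1.7]
position: [0.6165, -0.1325, 0.0385]
force: [-0.9, 0.1, -2.6]
```

```bash
python3 -m inch '[[[0.9,-2,0,0,0],[0.9,0,0,0,0]]]' | grep -E "pos|force";python3 -m inch '[[[0.9,-2,0,0,0],[0.9,0,0,0,0]]]' | grep -E "pos|force"
python3 - <<'E'
from h import *
snap('side','side19');crop('side19',300,130,400,220,8,'c3')
st()
E
```

```text
position: [0.6141, -0.1325, 0.0384]
force: [0.5, 0.5, -2.4]
position: [0.6124, -0.1325, 0.0386]
force: [0.3, 0.5, -0.9]
t44.85 p [ 0.6125 -0.1325  0.0386] tx [ 0.998 -0.032 -0.05 ] ty [-0.031 -0.999  0.014] tz [-0.051 -0.012 -0.999] w0.388 F [-0.1 -0.4 -1.6] q [ 0.01  0.66  0.16  1.71 -0.11  0.82 -1.38]
```

View pics/c3.png

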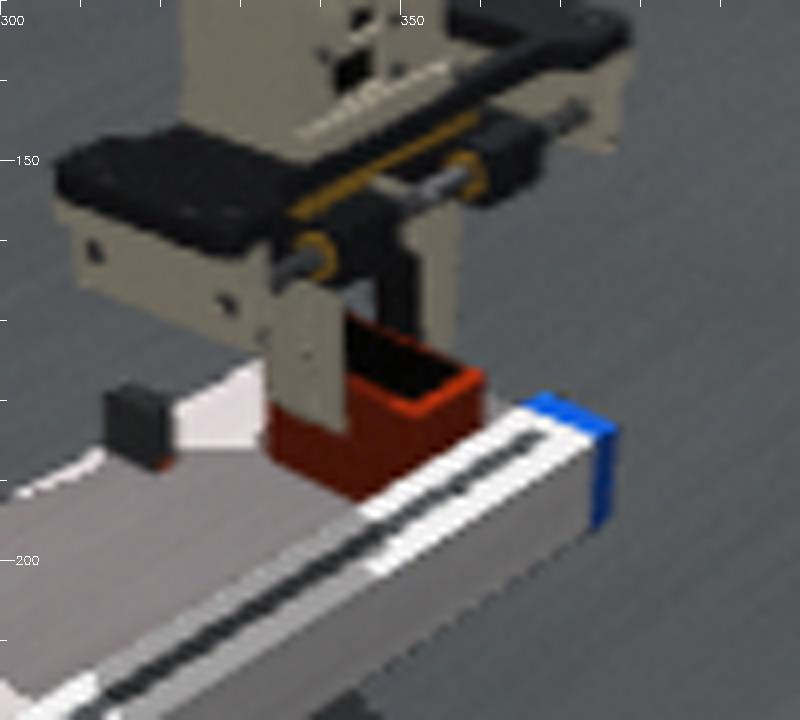

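```bash
for i in 1; do python3 -m inch '[[[0.9,-2,0,0,0],[0.9,0,0,0,0]]]' | grep -E "pos|force";python3 -m inch '[[[0.9,-2,0,0,0],[0.9,0,0,0,0]]]' | grep -E "pos|force"; done
```

```text
position: [0.6108, -0.1325, 0.0388]
force: [0.3, 0.1, -2.6]
position: [0.609, -0.1325, 0.0391]
force: [-0.4, 0.2, -2.4]
```

Run:
```python
from h import *
s=snap('side','side19');crop('side19',320,150,380,200,13,'c3')
```

```text
(no output)
```

View pics/c3.png

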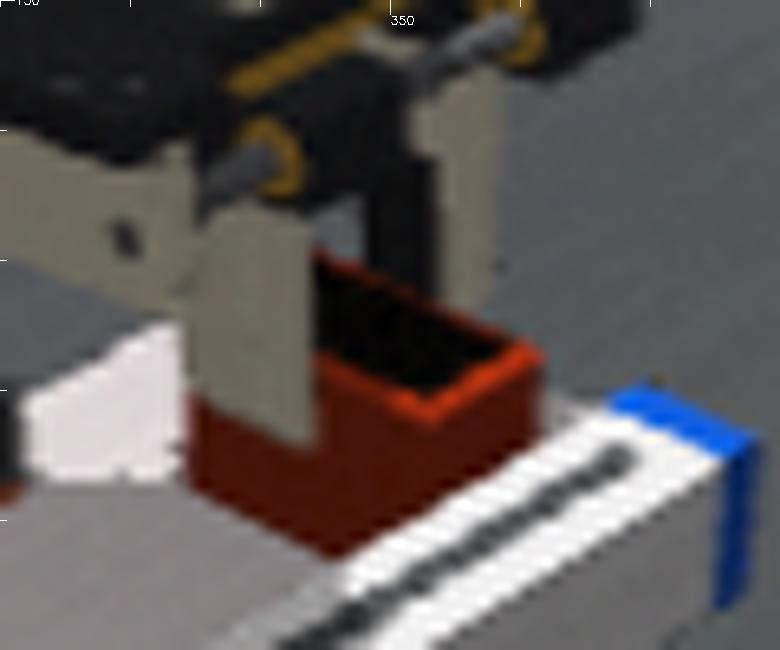

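Run:
```python
from h import *
s=load('side19')
c=at_z(s,352.6,181.5,.056); a=at_z(s,366.5,180.7,.036); b=at_z(s,346.5,193.6,.036)
print(c,a,b,'edge yaw',np.degrees(np.arctan2(*(a-b)[:2])), 'corner2',at_z(s,361.3,176.5,.056))
n=np.array([.9997,-.0257,0]); print('gap',(c-a)@n,(c-b)@n)
```

```text
[ 0.57206461 -0.1132371   0.056     ] [ 0.56739364 -0.1661746   0.036     ] [ 0.56803058 -0.08523145  0.036     ] edge yaw -179.54914848926066 corner2 [ 0.57051392 -0.14660623  0.056     ]
gap 0.003309080492301858 0.004752568439066648
```

```bash
for i in 1; do python3 -m inch '[[[0.9,-2,0,0,0],[0.9,0,0,0,0]]]' | grep -E "pos|force";python3 -m inch '[[[0.9,-2,0,0.5,0],[0.9,0,0,0,0]]]' | grep -E "pos|force"; python3 -m inch '[[[0.9,-2,0,0.5,0],[0.9,0,0,0,0]]]' | grep -E "pos|force"; done
```

```text
position: [0.6071, -0.1324, 0.0392]
force: [-0.1, -0.5, -2.6]
position: [0.6056, -0.1324, 0.0392]
force: [0.2, 0.0, -2.3]
position: [0.6039, -0.1324, 0.039]
force: [0.9, 0.1, -3.3]
```

```bash
for i in 1; do python3 -m inch '[[[0.9,-2,0,0.5,0],[0.9,0,0,0,0]]]' | grep -E "pos|force";python3 -m inch '[[[0.9,-2,0,0.5,0],[0.9,0,0,0,0]]]' | grep -E "pos|force";  done
python3 - <<'E'
from h import *
s=snap('side','side19');crop('side19',320,150,380,200,13,'c3')
E
```

```text
position: [0.6021, -0.1324, 0.0388]
force: [-0.2, 0.1, -1.7]
position: [0.6001, -0.1323, 0.0385]
force: [1.3, -0.1, -1.6]
```

View pics/c3.png

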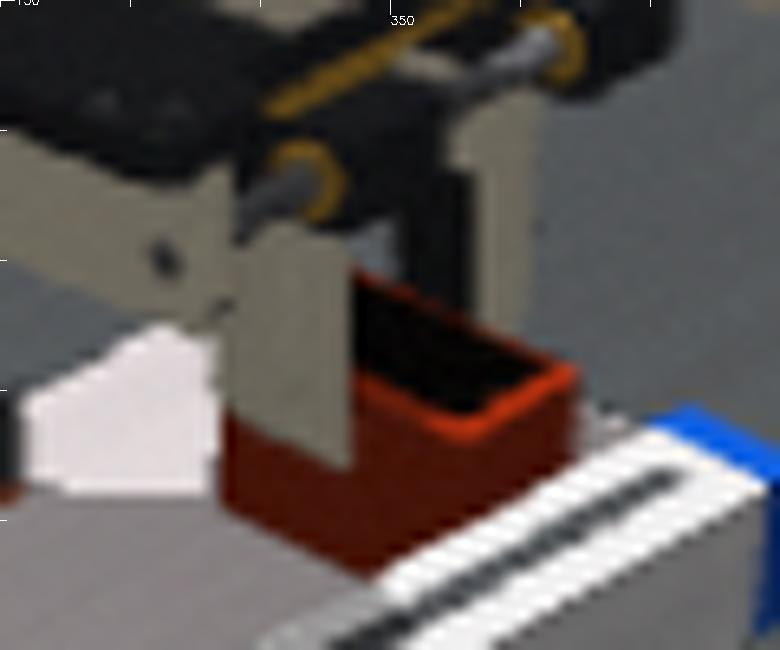

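```bash
python3 -m inch '[[[0.9,0,0,2,0],[0.9,0,0,1,0],[0.4,0,0,0,0],[0.4,0,0,0,0],[0.4,0,0,0,0],[0.4,0,0,-5,0],[0.4,0,0,-15,0],[0.4,0,0,-20,0],[0.4,0,0,-20,0],[0.4,0,0,-15,0],[0,0,0,0,0]]]' | grep -E "pos|force|width"
python3 - <<'E'
from h import *
s=snap('side','side20');crop('side20',280,150,400,240,6.5,'c3')
E
```

```text
position: [0.6012, -0.1313, 0.1135]
force: [-0.1, -0.0, -1.1]
width: 0.646
```

View pics/c3.png

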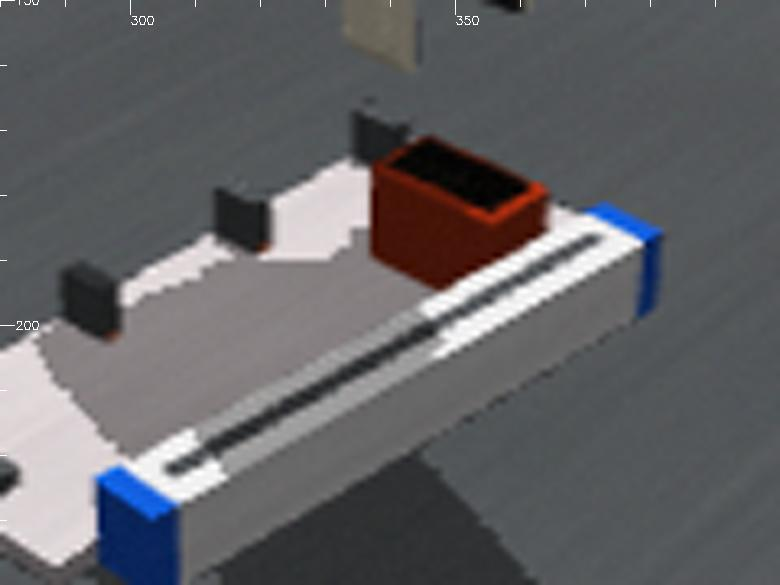

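```bash
python3 -m inch '[[[1,-32,0,0,0],[1,-32,0,0,0],[1,-30,-2,0,0],[1,-5,0,10,0],[1,0,0,25,0],[1,0,0,25,0],[1,0,0,20,0],[1,0,0,8,0],[1,0,0,0,0]]]' | grep -E "pos|force|width"
python3 - <<'E'
from h import *
st()
E
```

```text
position: [0.4906, -0.1261, 0.0195]
force: [0.3, 0.4, -0.3]
width: 0.022
t48.40 p [ 0.4906 -0.1261  0.0195] tx [ 0.998 -0.031 -0.058] ty [-0.03  -0.999  0.013] tz [-0.059 -0.012 -0.998] w0.022 F [ 0.3  0.4 -0.3] q [ 0.02  0.55  0.15  2.03 -0.1   0.63 -1.37]
```

```bash
python3 -m inch '[[[1,12,0,0,0],[1,12,0,0,0],[1,5,0,1,0],[1,3,0,0,0]]]' | grep -E "pos|force";python3 -m inch '[[[1,3,0,0,0],[1,3,0,0,0]]]' | grep -E "pos|force";python3 -m inch '[[[1,3,0,0,0],[1,3,0,0,0]]]' | grep -E "pos|force"
```

```text
position: [0.5258, -0.1275, 0.0179]
force: [-3.1, 0.2, -0.7]
position: [0.5313, -0.128, 0.0178]
force: [-6.1, 0.4, 5.0]
position: [0.5337, -0.1283, 0.0175]
force: [-14.3, 0.4, 12.2]
```

```bash
python3 -m inch '[[[1,3,0,0,0],[1,3,0,0,0]]]' | grep -E "pos|force"; python3 -m inch '[[[1,-8,0,0,0],[1,-10,0,0,0],[1,0,-35,0,0],[1,0,-40,0,0],[1,0,-40,0,0],[1,0,-40,0,0],[1,0,-20,0,0],[1,0,0,0,0]]]' | grep -E "pos|force"
python3 - <<'E'
from h import *
s=snap('side','side21');crop('side21',250,140,390,250,5.5,'c3')
s=snap('top','top21');crop('top21',270,160,400,260,6,'c4')
E
```

```text
position: [0.5334, -0.1282, 0.0171]
force: [-11.6, -0.1, 10.1]
position: [0.5231, 0.0521, 0.0184]
force: [-0.5, -0.7, -0.1]
```

View pics/c3.png

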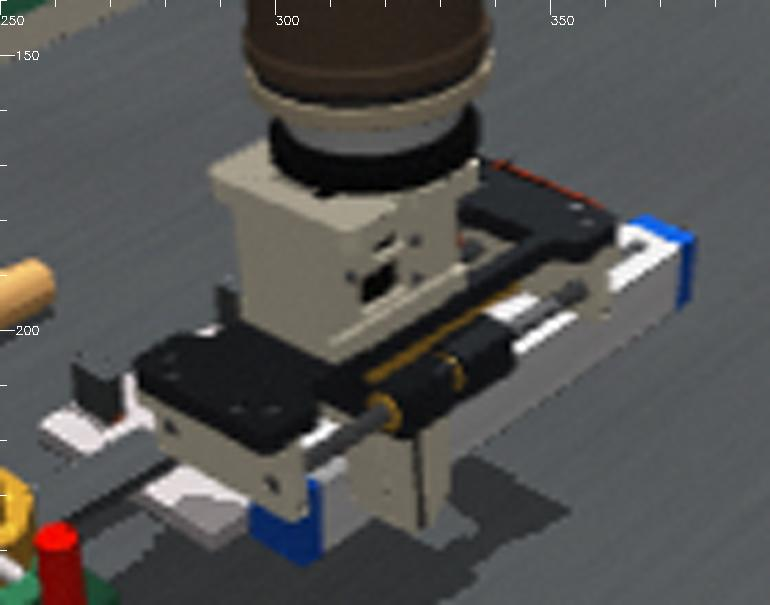

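View pics/c4.png

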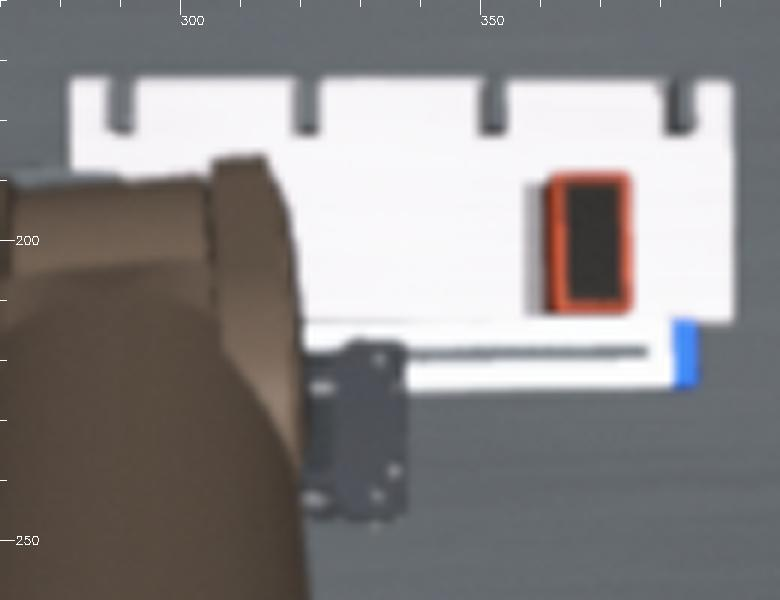

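```bash
python3 -m inch '[[[1,5,0,0,0],[1,3,0,0,0]]]' | grep -E "pos|force";python3 -m inch '[[[1,3,0,0,0],[1,3,0,0,0]]]' | grep -E "pos|force";python3 -m inch '[[[1,3,0,0,0],[1,3,0,0,0]]]' | grep -E "pos|force"; python3 -m inch '[[[1,-8,0,0,0],[1,-10,0,-10,0],[0,0,0,-25,0],[0,0,0,-30,0],[0,0,0,-30,0],[0,0,0,0,0]]]' | grep -E "pos|force"
python3 - <<'E'
from h import *
t=load('top21')
q=[(362,189.3),(374.8,189.3),(375,211.8),(361.8,211.8)]
P=np.array([at_z(t,u,v,.054)[:2] for u,v in q]); c=P.mean(0); ax=(P[0]+P[1]-P[2]-P[3])/2
print(c,np.linalg.norm(ax),np.degrees(np.arctan2(ax[1],ax[0])))
O=np.array([.6282,-.0511]); # plate centre in top frame approx
R=np.array([[np.cos(-.0257),-np.sin(-.0257)],[np.sin(-.0257),np.cos(-.0257)]])
print('plate frame',R.T@(c-O))
E
```

```text
position: [0.5313, 0.0445, 0.0182]
force: [-0.4, -0.9, -0.7]
position: [0.5377, 0.0417, 0.0178]
force: [-2.1, 2.1, 1.5]
position: [0.5381, 0.0411, 0.0167]
force: [-11.2, 1.8, 9.3]
position: [0.5254, 0.041, 0.1179]
force: [0.5, -0.4, -0.8]
[ 0.60588911 -0.13020505] 0.058964125524485746 -2.255903413538786
plate frame [-0.02027074 -0.07965226]
```

```bash
python3 -m inch '[[[0,-2,-40,0,2],[0,-2,-40,0,2],[0,-2,-40,0,2],[0,-2,-40,0,2],[0,-2,-40,0,2],[0,-2,-40,0,2],[0,0,-30,0,0],[0,0,0,0,0]]]' | grep -E "pos|force"
python3 - <<'E'
from h import *
togo([.518,.378,.1],75.3)
s=snap('side','side22');crop('side22',160,280,260,370,7,'c3')
t=snap('top','top22');crop('top22',340,165,400,225,13,'c4');crop('top22',150,190,240,260,8,'c5')
E
```

```text
position: [0.5567, 0.315, 0.1162]
force: [0.0, -0.1, -0.5]
t52.30 p [0.5567 0.315  0.1162] tx [ 0.959 -0.275 -0.064] ty [-0.273 -0.961  0.029] tz [-0.07  -0.01  -0.998] w0.975 F [ 0.  -0.1 -0.5] q [-0.71  0.6   0.21  1.61 -0.17  1.02 -2.29]
shift mm [-53.4 -50.4  18.3] tool-y yaw -105.9; turn about tool z -1.2 (alt 178.8)
```

View pics/c3.png

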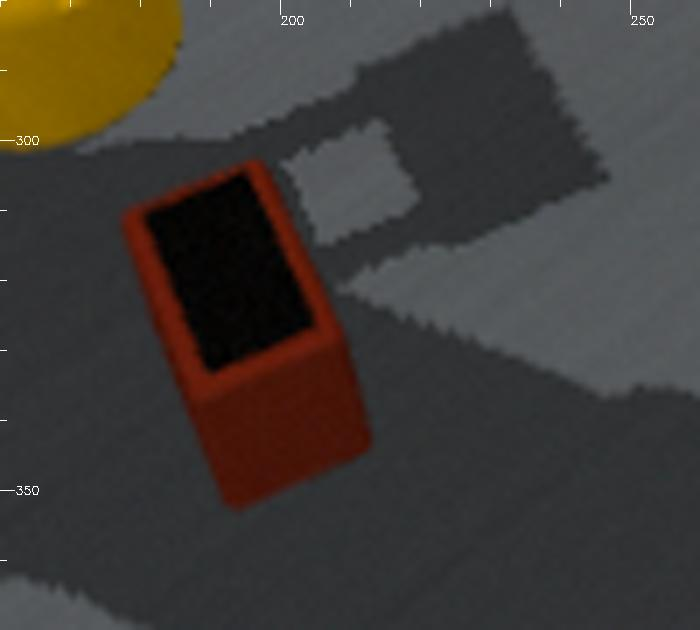

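View pics/c4.png

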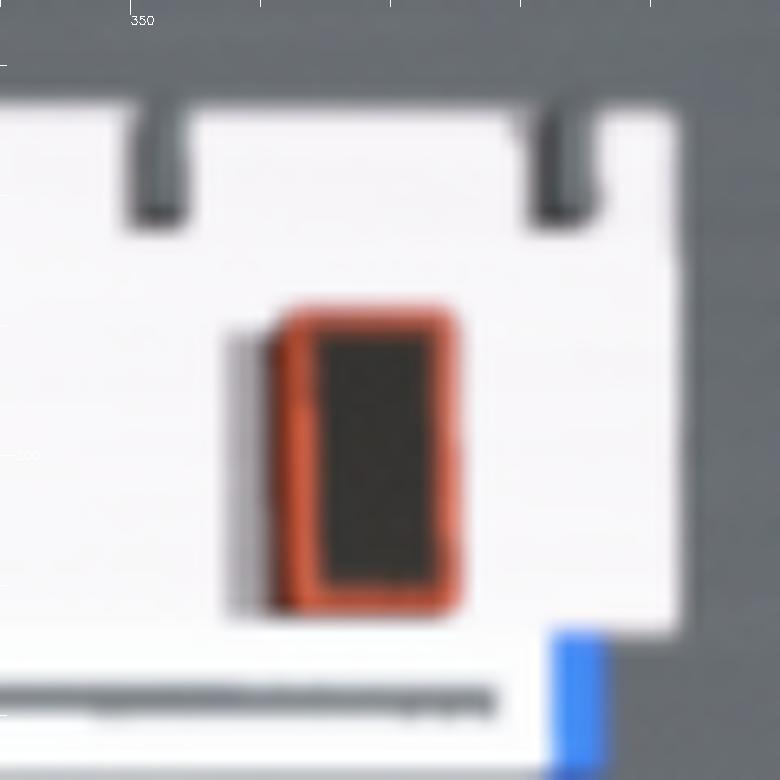

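View pics/c5.png

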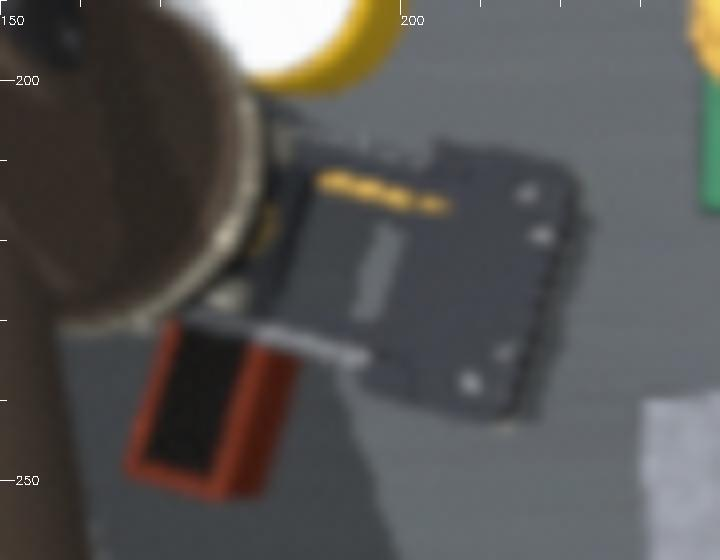

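Run:
```python
from h import *
t=load('top22')
a=at_z(t,354.5,180,.034);b=at_z(t,385.9,180,.034); m=(a+b)/2; print(a,b,'gap mid y (x=.67):',m[1]+.005)
c=at_z(t,368.8,200.3,.054); print(c, 'expected y', m[1]+.005+(m[0]-c[0])*.0257)
s=load('side20')
# side: lug edges and offcut rim from side20
q=[(345.2,170.9),(337.3,175.4),(355.5,184.5),(364,179.0)]
P=np.array([at_z(s,u,v,.054)[:2] for u,v in q]);print(P.round(4),P.mean(0))
s=load('side22')
q=[(197,303.2),(178,310.5),(189,337.5),(208.5,329.5)]
P=np.array([at_z(s,u,v,.044)[:2] for u,v in q]);c=P.mean(0);ax=(P[0]+P[1]-P[2]-P[3])/2;print(P.round(4),c,np.linalg.norm(ax),np.linalg.norm(P[0]-P[1]),np.degrees(np.arctan2(ax[1],ax[0])))
t=load('top22')
for u,v in [(165.7,249),(178.5,252.3)]: print(at_z(t,u,v,.044))
```

```text
[ 0.66390524 -0.09788338  0.034     ] [ 0.66197523 -0.18208619  0.034     ] gap mid y (x=.67): -0.13498478789900015
[ 0.6064264  -0.13125404  0.054     ] expected y -0.13353238226707306
[[ 0.6207 -0.1446]
 [ 0.6214 -0.1137]
 [ 0.5601 -0.1095]
 [ 0.5601 -0.144 ]] [ 0.59054898 -0.12795466]
[[0.5377 0.3559]
 [0.5479 0.3864]
 [0.4878 0.4038]
 [0.4779 0.3744]] [0.51281898 0.38012401] 0.06256231740013972 0.032086236384911926 -16.686043404408327
[0.49277006 0.40107364 0.044     ]
[0.48359416 0.36713092 0.044     ]
```

```bash
python3 -m inch '[[[0,-18,-16,0,0],[0,-18,-17,0,0],[0,-17,-17,5,0],[0,0,0,10,0],[0,0,0,0,0]]]' | grep -E "pos|force"
python3 - <<'E'
from h import *
togo([.5165,.3775,.07],74.5)
E
```

```text
position: [0.5202, 0.3628, 0.1037]
force: [-0.3, -1.1, -1.0]
t52.90 p [0.5202 0.3628 0.1037] tx [ 0.955 -0.291 -0.061] ty [-0.289 -0.957  0.036] tz [-0.068 -0.017 -0.998] w0.998 F [-0.3 -1.1 -1. ] q [-0.81  0.61  0.21  1.63 -0.17  0.99 -2.4 ]
shift mm [ -5.8 -14.2  33.6] tool-y yaw -106.8; turn about tool z -1.3 (alt 178.7)
```

```bash
python3 -m inch '[[[0,-3,-8,0,-1.3],[0,-1,-8,15,0],[0,0,0,15,0],[0,0,0,0,0]]]' | grep -E "pos|force"
python3 - <<'E'
from h import *
togo([.5165,.3775,.022],74.5)
s=snap('side','side23');crop('side23',150,240,270,350,6,'c3')
E
```

```text
position: [0.5211, 0.3757, 0.0717]
force: [0.1, -0.5, -0.3]
t53.30 p [0.5211 0.3757 0.0717] tx [ 0.96  -0.272 -0.06 ] ty [-0.271 -0.962  0.035] tz [-0.067 -0.018 -0.998] w0.998 F [ 0.1 -0.5 -0.3] q [-0.81  0.65  0.19  1.63 -0.18  0.94 -2.39]
shift mm [-2.  -2.3 49.9] tool-y yaw -105.7; turn about tool z -0.2 (alt 179.8)
```

View pics/c3.png

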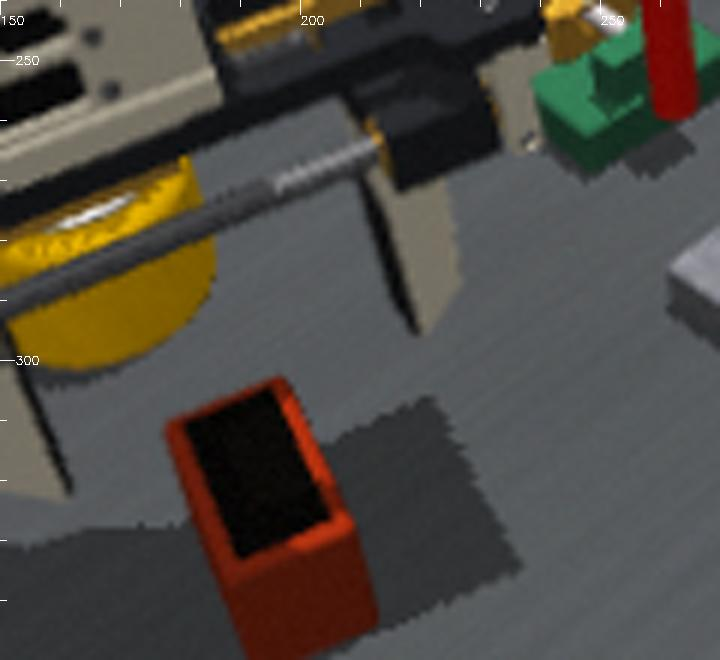

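```bash
python3 -m inch '[[[0,-1,-1,18,0],[0,-1,-1,18,0],[0.3,0,0,12,0],[0.3,0,0,4,0],[0.9,0,0,0,0],[0.9,0,0,0,0],[0.9,0,0,0,0],[0.9,0,0,0,0],[0.9,0,0,0,0],[0.9,0,0,0,0],[0.9,0,0,0,0],[0.9,0,0,0,0]]]' 40 | grep -E "pos|force|width"
python3 - <<'E'
from h import *
st()
s=snap('side','side23');crop('side23',150,240,270,360,5,'c3')
E
```

```text
position: [0.5202, 0.3773, 0.0223]
force: [1.1, -0.7, -1.5]
width: 0.388
t54.55 p [0.5202 0.3773 0.0223] tx [ 0.96  -0.275 -0.055] ty [-0.273 -0.961  0.031] tz [-0.061 -0.014 -0.998] w0.388 F [ 1.1 -0.7 -1.5] q [-0.81  0.71  0.18  1.67 -0.19  0.84 -2.38]
```

View pics/c3.png

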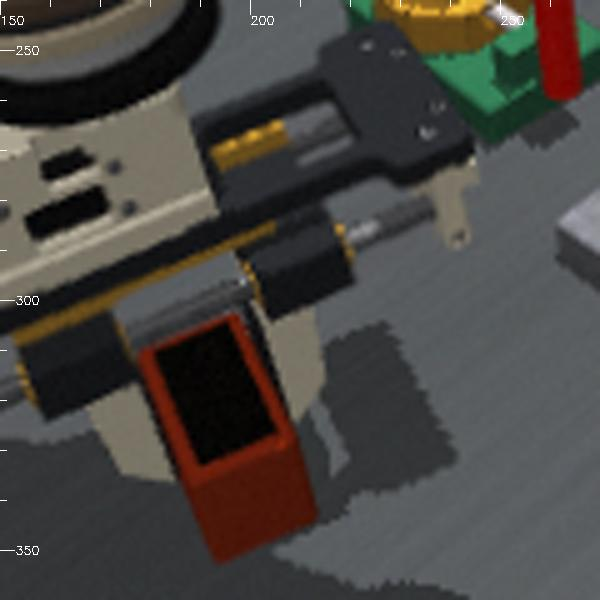

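```bash
python3 -m inch '[[[0.9,0,0,-10,0],[0.9,0,0,-20,0],[0.9,0,0,-20,0],[0.9,0,0,-25,-3],[0.9,0,0,0,-4],[0.9,-5,15,0,-4],[0.9,-6,25,0,-3],[0.9,-6,30,0,0],[0.9,0,35,0,0],[0.9,0,35,0,0],[0.9,0,35,0,0],[0.9,0,35,0,0]]]' | grep -E "pos|force|width"
python3 - <<'E'
from h import *
togo([.625,.035,.09],88.5)
E
```

```text
position: [0.4985, 0.1697, 0.1107]
force: [0.1, 0.7, -3.2]
width: 0.394
t55.80 p [0.4985 0.1697 0.1107] tx [ 0.998 -0.014 -0.059] ty [-0.013 -1.     0.012] tz [-0.059 -0.011 -0.998] w0.394 F [ 0.1  0.7 -3.2] q [-0.53  0.44  0.15  1.91 -0.1   0.86 -1.91]
shift mm [129.3 132.8  14.8] tool-y yaw -90.7; turn about tool z 0.8 (alt -179.2)
```

```bash
python3 -m inch '[[[0.9,0,32,0,0.8],[0.9,0,35,0,0],[0.9,0,35,0,0],[0.9,25,20,0,0],[0.9,30,5,0,0],[0.9,30,2,0,0],[0.9,30,0,0,0],[0.9,10,0,0,0],[0.9,0,0,0,0]]]' | grep -E "pos|force|width"
python3 - <<'E'
from h import *
togo([.622,.035,.06],88.5)
s=snap('side','side24');crop('side24',220,100,370,240,5,'c3')
E
```

```text
position: [0.6226, 0.0213, 0.1117]
force: [-1.1, 0.7, -3.0]
width: 0.39
t56.70 p [0.6226 0.0213 0.1117] tx [ 0.998 -0.04  -0.055] ty [-0.039 -0.999  0.015] tz [-0.056 -0.013 -0.998] w0.390 F [-1.1  0.7 -3. ] q [-0.25  0.57  0.2   1.66 -0.12  0.97 -1.63]
shift mm [  1.7 -14.4  51.4] tool-y yaw -92.2; turn about tool z -0.7 (alt 179.3)
```

View pics/c3.png

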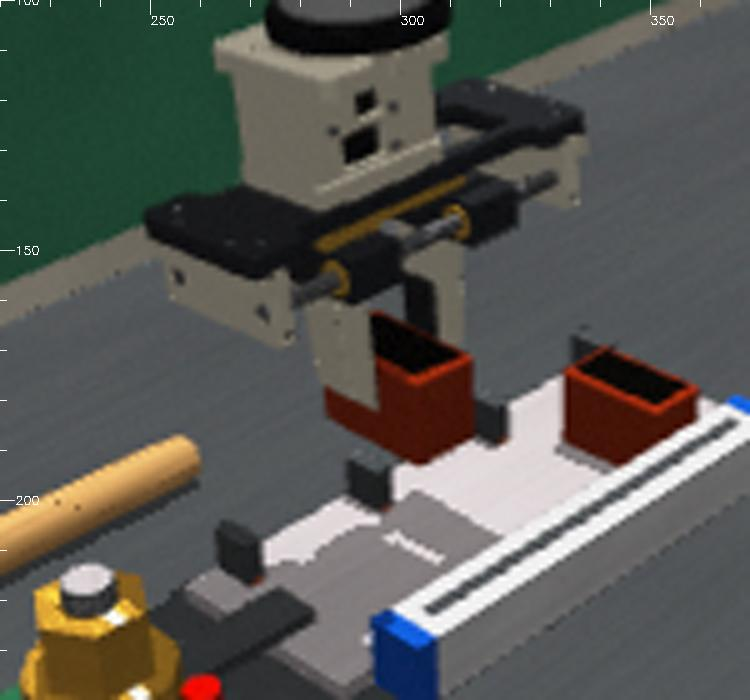

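```bash
python3 -m inch '[[[0.9,2,-8,5,-0.7],[0.9,2,-7,15,0],[0.9,2,0,18,0],[0.9,1,0,15,0],[0.9,1,0,10,0],[0.9,0,0,0,0]]]' | grep -E "pos|force|width"
python3 - <<'E'
from h import *
togo([.620,.035,.035],88.5)
E
```

```text
position: [0.6209, 0.0419, 0.0431]
force: [-0.7, -0.1, -3.1]
width: 0.39
t57.35 p [0.6209 0.0419 0.0431] tx [ 0.998 -0.021 -0.061] ty [-0.02  -1.     0.012] tz [-0.061 -0.011 -0.998] w0.390 F [-0.7 -0.1 -3.1] q [-0.27  0.66  0.17  1.71 -0.13  0.85 -1.63]
shift mm [-0.3  6.8  8.2] tool-y yaw -91.2; turn about tool z 0.3 (alt -179.7)
```

```bash
python3 -m inch '[[[0.9,0,7,5,0.3],[0.9,0,0,2,0],[0.9,0,0,0,0]]]' | grep -E "pos|force|width"; python3 -m inch '[[[0.9,-3,0,0.5,0],[0.9,0,0,0,0]]]' | grep -E "pos|force"
python3 - <<'E'
from h import *
togo([.614,.035,.034],88.5)
s=snap('side','side25');crop('side25',260,140,360,220,7.5,'c3')
E
```

```text
position: [0.6201, 0.0347, 0.036]
force: [0.2, -0.5, -2.7]
width: 0.392
position: [0.6174, 0.0345, 0.0365]
force: [0.4, 0.4, -2.0]
t57.85 p [0.6174 0.0345 0.0365] tx [ 0.998 -0.027 -0.059] ty [-0.026 -1.     0.012] tz [-0.06  -0.01  -0.998] w0.392 F [ 0.4  0.4 -2. ] q [-0.26  0.66  0.17  1.73 -0.14  0.83 -1.62]
shift mm [-3.3 -0.4  2.7] tool-y yaw -91.5; turn about tool z 0.0 (alt -180.0)
```

View pics/c3.png

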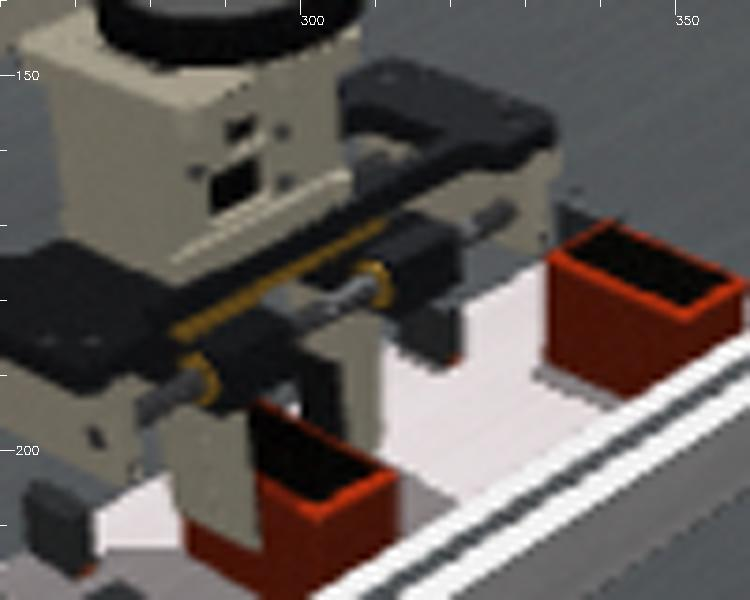

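Run:
```python
from h import *
s=load('side25')
n=np.array([.9997,-.0257,0])
a=at_z(s,320,209.8,.036); a2=at_z(s,356,187.0,.036)
print(a,a2,'bar edge proj',a@n,a2@n)
for u,v,z in [(351.2,182.7,.054),(359.5,178,.054),(302,208.8,.058),(313,203.5,.058)]: 
    P=at_z(s,u,v,z); print(P,P@n)
crop('side25',290,170,370,220,10,'c3')
```

```text
[0.57110226 0.00765698 0.036     ] [ 0.56908998 -0.12438503  0.036     ] bar edge proj 0.5707341470340408 0.5721159450885788
[ 0.57312676 -0.10914795  0.054     ] 0.575759923635427
[ 0.57142566 -0.14051079  0.054     ] 0.5748653586149438
[0.58263725 0.05377963 0.058     ] 0.5810803235468247
[0.57841934 0.02273189 0.058     ] 0.5776616029732219
```

View pics/c3.png

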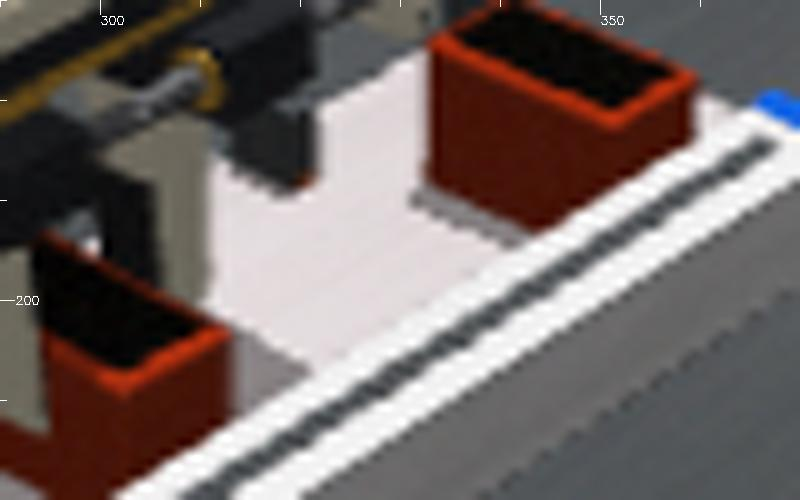

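```bash
python3 -m inch '[[[0.9,-3,0,1.5,0],[0.9,0,0,0,0]]]' | grep -E "pos|force"; python3 -m inch '[[[0.9,-3,0,1,0],[0.9,0,0,0,0]]]' | grep -E "pos|force"
python3 - <<'E'
from h import *
s=snap('side','side26');crop('side26',290,170,380,240,8,'c3')
E
```

```text
position: [0.6148, 0.0346, 0.0357]
force: [-0.3, -0.0, -2.5]
position: [0.6126, 0.0349, 0.0354]
force: [0.4, 0.2, -2.3]
```

View pics/c3.png

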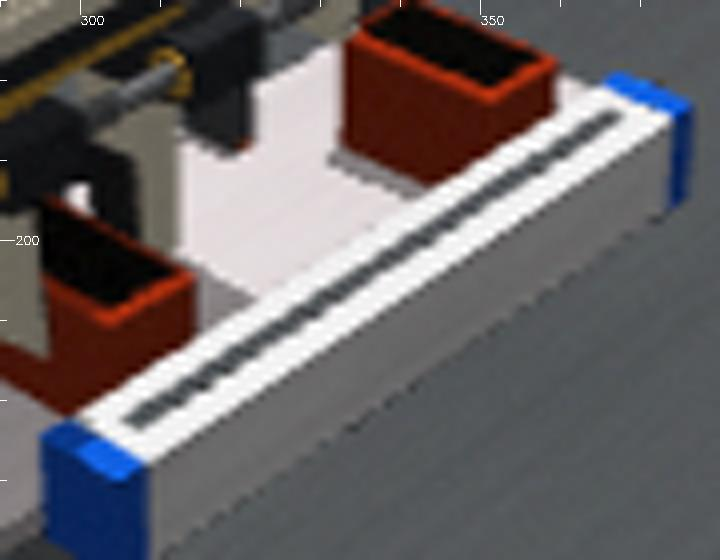

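```bash
python3 -m inch '[[[0.9,-2,0,1.5,0],[0.9,0,0,0,0]]]' | grep -E "pos|force"; python3 -m inch '[[[0.9,-3,0,1.5,0],[0.9,0,0,0,0]]]' | grep -E "pos|force"
python3 - <<'E'
from h import *
s=snap('side','side27');crop('side27',290,170,380,240,8,'c3')
d=cv2.absdiff(load('side26')['frame'],load('side27')['frame']); 
a=load('side26')['frame'];b=load('side27')['frame']
cv2.imwrite('pics/d.png',cv2.resize(np.vstack([a[185:260,280:390],b[185:260,280:390]]),None,fx=5,fy=4))
E
```

```text
position: [0.6112, 0.035, 0.0342]
force: [-0.3, 0.2, -1.6]
position: [0.6084, 0.0351, 0.0329]
force: [0.7, -0.4, -1.9]
```

View pics/c3.png

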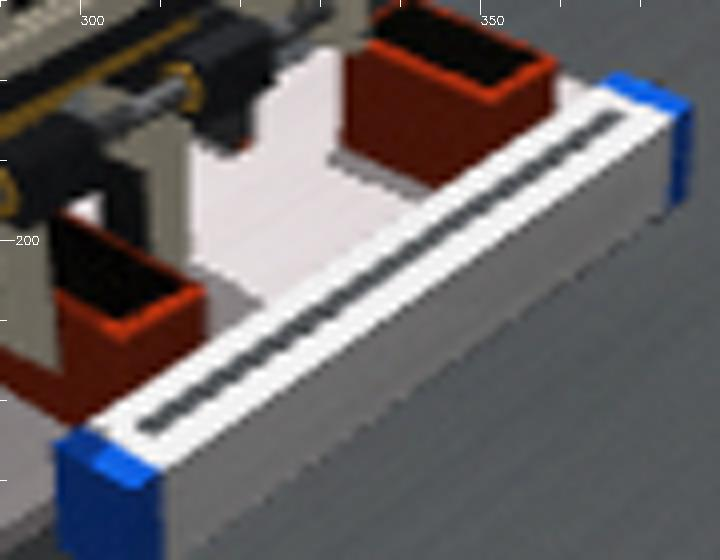

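```bash
python3 -m inch '[[[0.9,0,0,1,0],[0.4,0,0,0,0],[0.4,0,0,0,0],[0.4,0,0,0,0],[0.4,0,0,-5,0],[0.4,0,0,-15,0],[0.4,0,0,-20,0],[0.4,0,0,-20,0],[0.4,0,0,-20,0],[1,-20,0,0,0],[1,-25,0,0,0],[1,-25,0,0,0]]]' | grep -E "pos|force|width"; python3 -m inch '[[[1,-25,0,0,0],[1,-10,0,20,0],[1,0,0,25,0],[1,0,0,25,0],[1,0,0,15,0],[1,0,0,0,0]]]' | grep -E "pos|force|width"
python3 - <<'E'
from h import *
st()
s=snap('side','side28');crop('side28',250,140,390,250,5.5,'c3')
s=snap('top','top28');crop('top28',270,160,400,260,6,'c4')
E
```

```text
position: [0.5434, 0.0372, 0.1211]
force: [-0.3, 0.1, -0.1]
width: 0.389
position: [0.5007, 0.0378, 0.0396]
force: [-0.3, 0.1, 0.5]
width: 0.003
t60.60 p [0.5007 0.0378 0.0396] tx [ 0.998 -0.027 -0.048] ty [-0.027 -1.     0.01 ] tz [-0.048 -0.008 -0.999] w0.003 F [-0.3  0.1  0.5] q [-0.3   0.51  0.16  2.03 -0.13  0.66 -1.66]
```

View pics/c3.png

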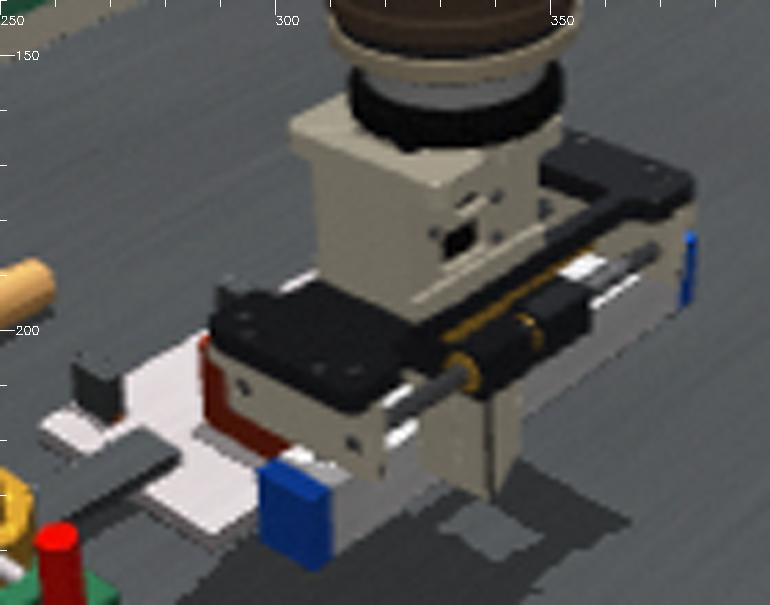

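View pics/c4.png

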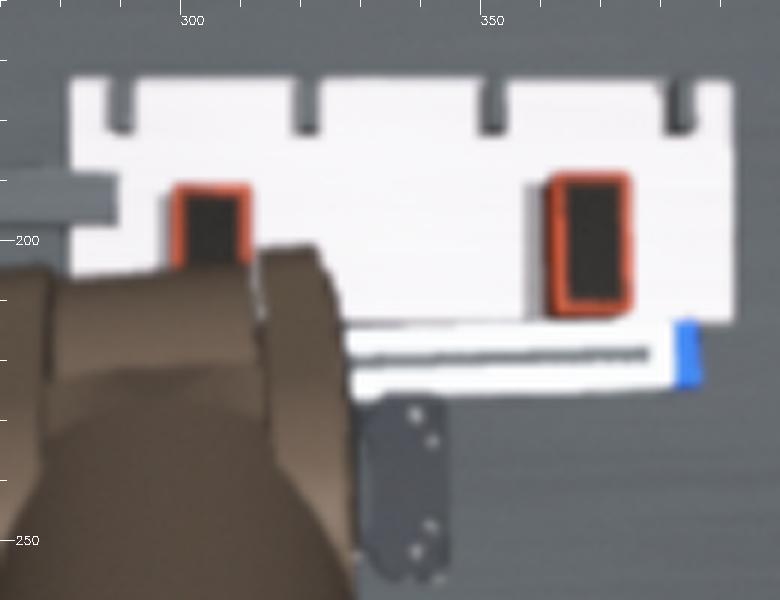

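```bash
python3 -m inch '[[[1,0,0,12,0],[1,0,0,10,0],[1,12,0,1,0],[1,10,0,0,0],[1,3,0,0,0]]]' | grep -E "pos|force";python3 -m inch '[[[1,3,0,0,0],[1,3,0,0,0]]]' | grep -E "pos|force";python3 -m inch '[[[1,3,0,0,0],[1,3,0,0,0]]]' | grep -E "pos|force"
```

```text
position: [0.5303, 0.0373, 0.0177]
force: [0.5, 0.9, 0.1]
position: [0.5358, 0.0373, 0.0174]
force: [-5.4, 0.2, 4.3]
position: [0.5384, 0.0374, 0.0169]
force: [-12.4, 0.4, 10.1]
```

```bash
python3 -m inch '[[[1,-8,0,0,0],[1,-10,0,0,0],[1,-3,35,0,0],[1,0,40,0,0],[1,0,40,0,0],[1,0,40,0,0],[1,0,10,0,0],[1,0,0,0,0]]]' | grep -E "pos|force"; python3 -m inch '[[[1,8,0,0,0],[1,3,0,0,0]]]' | grep -E "pos|force";python3 -m inch '[[[1,3,0,0,0],[1,3,0,0,0]]]' | grep -E "pos|force";python3 -m inch '[[[1,3,0,0,0],[1,3,0,0,0]]]' | grep -E "pos|force"
```

```text
position: [0.5128, -0.1304, 0.0206]
force: [-0.2, 0.4, -0.4]
position: [0.5243, -0.1286, 0.0203]
force: [0.9, 0.3, 0.6]
position: [0.5317, -0.1255, 0.0199]
force: [-0.7, -0.6, -0.1]
position: [0.5347, -0.1244, 0.019]
force: [-14.7, -1.0, 11.0]
```

Both ends seat against the plate. Back off, clear the view and check.

```bash
python3 -m inch '[[[1,-8,0,0,0],[1,-12,0,0,0],[0.5,-15,0,-10,0],[0.5,0,0,-25,0],[0.5,0,0,-30,0],[0.5,0,0,-30,0],[0.5,0,35,-20,0],[0.5,0,40,0,0],[0.5,0,40,0,0],[0.5,0,40,0,0],[0.5,0,40,0,0],[0.5,0,40,0,0]]]' | grep -E "pos|force"
python3 - <<'E'
from h import *
s=snap('side','side29');crop('side29',250,140,400,260,5.2,'c3')
s=snap('top','top29');crop('top29',270,165,400,235,6,'c4')
E
```

```text
position: [0.4995, -0.3548, 0.1412]
force: [0.6, -0.3, 0.2]
```

View pics/c3.png

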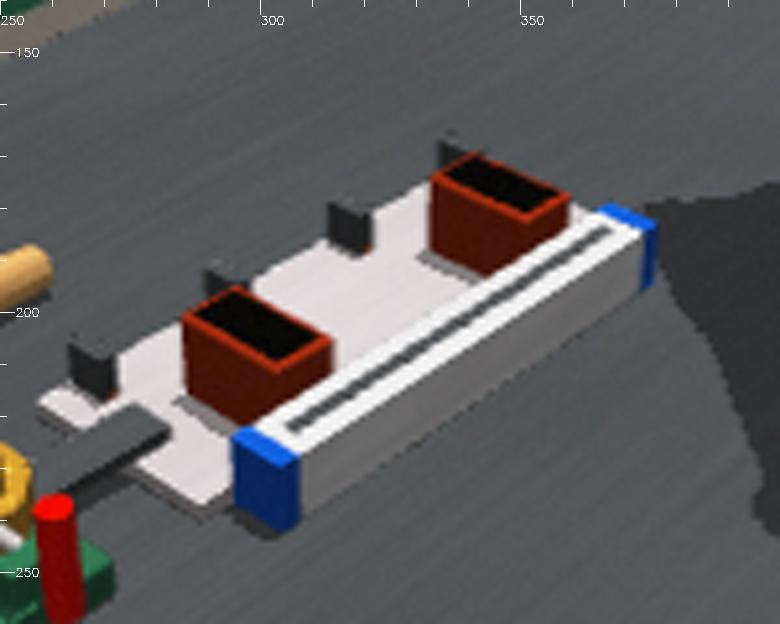

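View pics/c4.png

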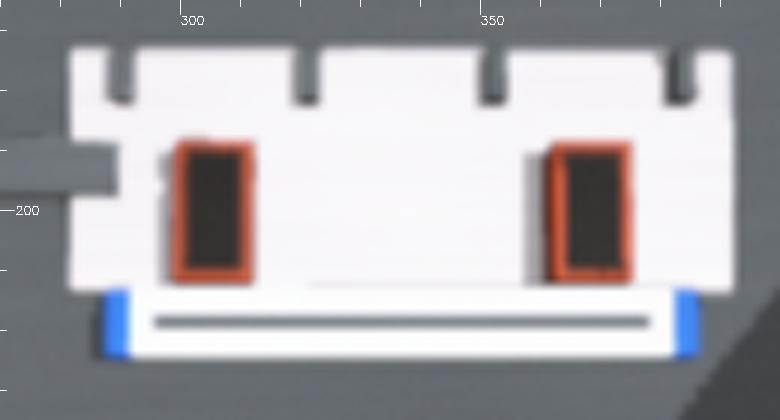

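View pics/top29.png

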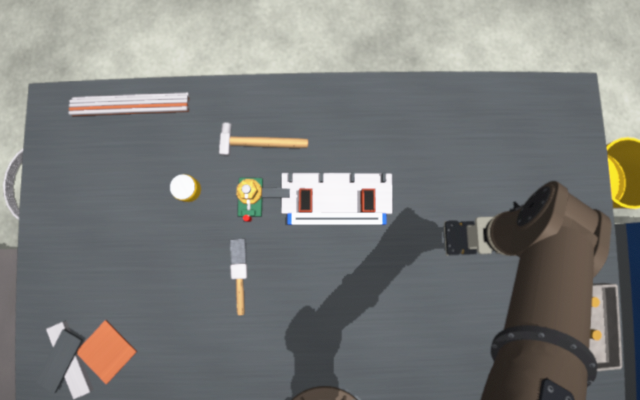

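Run:
```python
from h import *
crop('top29',290,180,325,220,15,'c3')
crop('top29',352,180,387,220,15,'c4')
a=cv2.imread('pics/c3.png');b=cv2.imread('pics/c4.png');m=cv2.resize(np.hstack([a,b]),None,fx=.76,fy=.95);cv2.imwrite('pics/c34.png',m);print(m.shape)
crop('side29',275,165,370,245,8.2,'c5')
```

```text
(570, 798, 3)
```

View pics/c34.png

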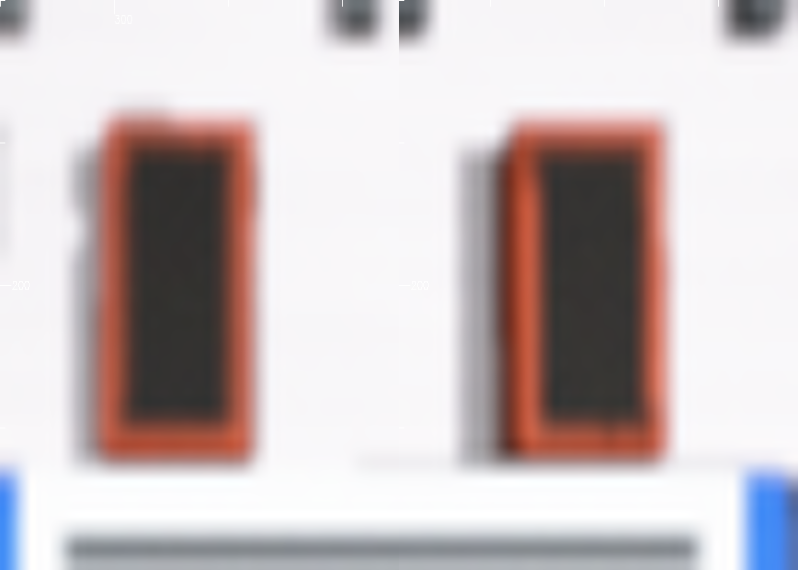

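View pics/c5.png

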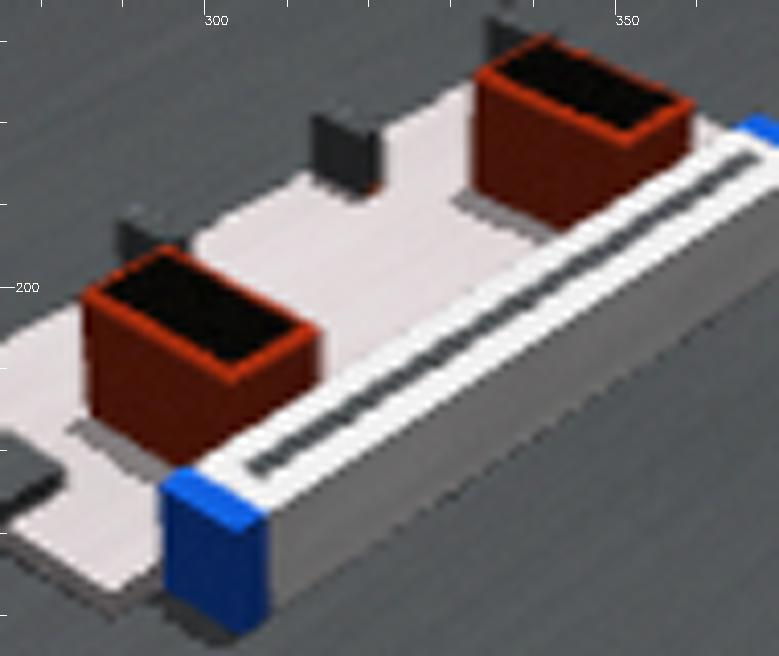

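Run:
```python
from h import *
t=load('top29'); th=-.0257
R=np.array([[np.cos(th),-np.sin(th)],[np.sin(th),np.cos(th)]])
# fit plate origin in top frame from plate corners & lug edges
from scipy.optimize import least_squares
obs=[((-55,150,10),(281.5,213.4)),((-55,-150,10),(392.2,213.6)),((55,150,10),(281.6,172.8)),((55,-150,10),(391.9,173.4)),
((29,131,34),(287.8,182.2)),((29,-47,34),(354.5,182.2)),((29,-131,34),(385.8,182.2)),((29,37,34),(323.2,182.2))]
def P(p,par):
    x,y,a=par; c,s=np.cos(a),np.sin(a); q=np.array(p)/1000; return [x+c*q[0]-s*q[1],y+s*q[0]+c*q[1],q[2]]
f=lambda par: np.concatenate([proj(t,P(p,par))-np.array(o) for p,o in obs])
r=least_squares(f,[.63,-.05,-.025]); print(r.x,np.degrees(r.x[2]),r.fun.reshape(-1,2).round(2).tolist())
for n,cs in {'L':[(299.4,188.3),(312.5,188.3),(312.4,212.4),(298.6,212.4)],'R':[(362.0,188.3),(375.3,188.3),(375.3,212.4),(362.,212.4)]}.items():
    W=np.array([at_z(t,u,v,.054)[:2] for u,v in cs]); a=r.x[2]; RR=np.array([[np.cos(a),-np.sin(a)],[np.sin(a),np.cos(a)]])
    L=(W-r.x[:2])@RR*1000; print(n,L.round(1).tolist(),'c',L.mean(0).round(1))
W=np.array([at_z(t,u,v,.036)[:2] for u,v in [(287.6,213.2),(386.3,213.2),(386.6,224.8),(287.4,224.8)]]); print('bar',((W-r.x[:2])@RR*1000).round(1).tolist())
```

```text
[ 0.63134581 -0.0507627  -0.02629115] -1.5063722089745668 [[-0.31, 0.4], [-0.08, 0.31], [0.05, 0.72], [-0.58, 0.46], [0.16, -0.59], [0.3, -0.42], [0.33, -0.32], [0.1, -0.51]]
L [[8.3, 99.7], [8.4, 65.6], [-54.6, 65.7], [-54.6, 101.4]] c [-23.1  83.1]
R [[8.7, -63.7], [8.8, -98.6], [-54.4, -97.7], [-54.4, -63.0]] c [-22.8 -80.7]
bar [[-55.4, 131.0], [-55.1, -129.6], [-85.7, -129.8], [-85.9, 131.3]]
```

```bash
python3 - <<'E'
from h import *
togo([.612,-.1358,.12],88.5)
E
python3 -m inch '[[[0.2,18,-34,0,0],[0.2,18,-36,0,0],[0.2,18,-36,0,0],[0.2,18,-36,0,0],[0.2,18,-36,0,0],[0.2,18,-30,0,0],[0.2,0,0,0,0]]]' | grep -E "pos|force|width"
python3 - <<'E'
from h import *
togo([.612,-.1358,.12],88.5)
E
```

```text
t64.30 p [ 0.4974 -0.3606  0.1412] tx [ 0.999 -0.005 -0.045] ty [-0.005 -1.     0.005] tz [-0.046 -0.005 -0.999] w0.498 F [ 0.1 -0.7  0.5] q [ 0.37  0.52  0.23  1.68 -0.1   0.99 -0.95]
shift mm [ 114.3 -225.4   14.8] tool-y yaw -90.3; turn about tool z 1.2 (alt -178.8)
position: [0.6065, -0.1461, 0.1336]
force: [0.2, 0.4, -0.6]
width: 0.799
t65.00 p [ 0.6065 -0.1461  0.1336] tx [ 0.999 -0.013 -0.044] ty [-0.013 -1.     0.005] tz [-0.044 -0.004 -0.999] w0.799 F [ 0.2  0.4 -0.6] q [ 0.02  0.54  0.19  1.66 -0.1   1.   -1.34]
shift mm [  6.  -10.4  13.3] tool-y yaw -90.7; turn about tool z 0.8 (alt -179.2)
```

```bash
python3 -m inch '[[[0.2,4,-9,10,0.8],[0.2,2,0,15,0],[0.2,2,0,15,0],[0.2,1,0,10,0],[0.2,0,0,0,0]]]' | grep -E "pos|force|width"
python3 - <<'E'
from h import *
togo([.612,-.1358,.038],88.5)
E
```

```text
position: [0.6108, -0.1369, 0.0776]
force: [0.6, -0.9, -0.8]
width: 0.8
t65.50 p [ 0.6108 -0.1369  0.0776] tx [ 0.999 -0.029 -0.046] ty [-0.029 -1.     0.006] tz [-0.046 -0.004 -0.999] w0.800 F [ 0.6 -0.9 -0.8] q [ 0.01  0.61  0.18  1.69 -0.12  0.89 -1.36]
shift mm [ 3.  -1.4 39.5] tool-y yaw -91.6; turn about tool z -0.1 (alt 179.9)
```

```bash
python3 -m inch '[[[0.2,1,-1,15,0],[0.2,1,0,15,0],[0.2,0,0,6,0],[0.2,0,0,0,0]]]' | grep -E "pos|force|width"
python3 - <<'E'
from h import *
togo([.612,-.1358,.038],88.5)
s=snap('side','side30');crop('side30',300,110,400,210,6,'c3')
E
```

```text
position: [0.6102, -0.1382, 0.0381]
force: [-0.8, -0.4, -0.1]
width: 0.8
t65.90 p [ 0.6102 -0.1382  0.0381] tx [ 0.998 -0.032 -0.047] ty [-0.032 -0.999  0.007] tz [-0.047 -0.005 -0.999] w0.800 F [-0.8 -0.4 -0.1] q [ 0.02  0.66  0.18  1.72 -0.13  0.82 -1.35]
shift mm [ 1.7 -2.4 -0. ] tool-y yaw -91.8; turn about tool z -0.3 (alt 179.7)
```

View pics/c3.png

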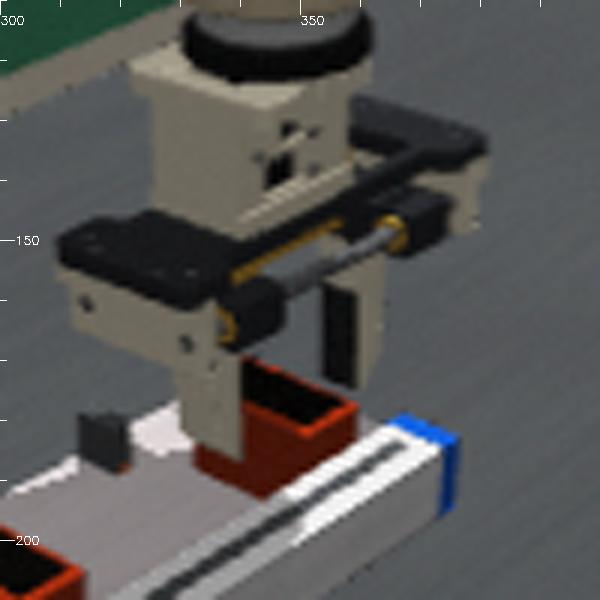

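Adjust y by 2.4 mm and squeeze lightly.

```bash
python3 -m inch '[[[0.2,0,-2.4,0,-0.3],[0.7,0,0,0,0],[0.7,0,0,0,0],[0.7,0,0,0,0],[0.7,0,0,0,0],[0.7,0,0,0,0],[0.7,0,0,0,0],[0.7,0,0,0,0],[0.7,0,0,0,0]]]' 10 | grep -E "pos|force|width"
python3 - <<'E'
from h import *
st()
E
```

```text
position: [0.6122, -0.1351, 0.0406]
force: [0.6, -0.2, -0.3]
width: 0.387
t66.85 p [ 0.6122 -0.1351  0.0406] tx [ 0.999 -0.025 -0.043] ty [-0.025 -1.     0.006] tz [-0.043 -0.005 -0.999] w0.387 F [ 0.6 -0.2 -0.3] q [ 0.01  0.66  0.17  1.72 -0.13  0.82 -1.35]
```

```bash
python3 -m inch '[[[0.3,0,0,0,0],[0.3,0,0,0,0],[0.3,0,0,0,0],[0.3,0,0,-10,0],[0.3,0,0,-20,0],[0.3,0,0,-25,0],[0.3,0,0,-25,0],[0.3,-10,40,0,0],[0.3,-10,40,0,0],[0.3,-10,40,0,0],[0.3,-10,40,0,0],[0.3,-10,40,0,0]]]' | grep -E "pos|force|width"
python3 - <<'E'
from h import *
snap('side','side31');snap('top','top31')
crop('top31',352,180,387,220,15,'c4')
crop('side31',275,160,380,245,7.4,'c5')
E
```

```text
position: [0.5651, -0.3314, 0.1337]
force: [-0.3, 0.5, 0.5]
width: 0.699
```

View pics/c4.png

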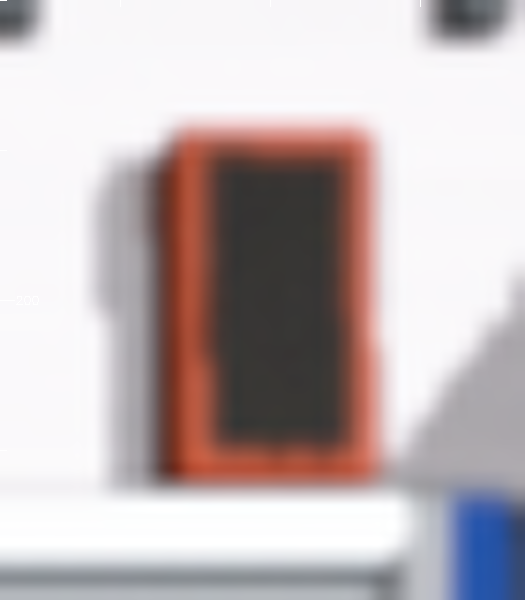

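View pics/c5.png

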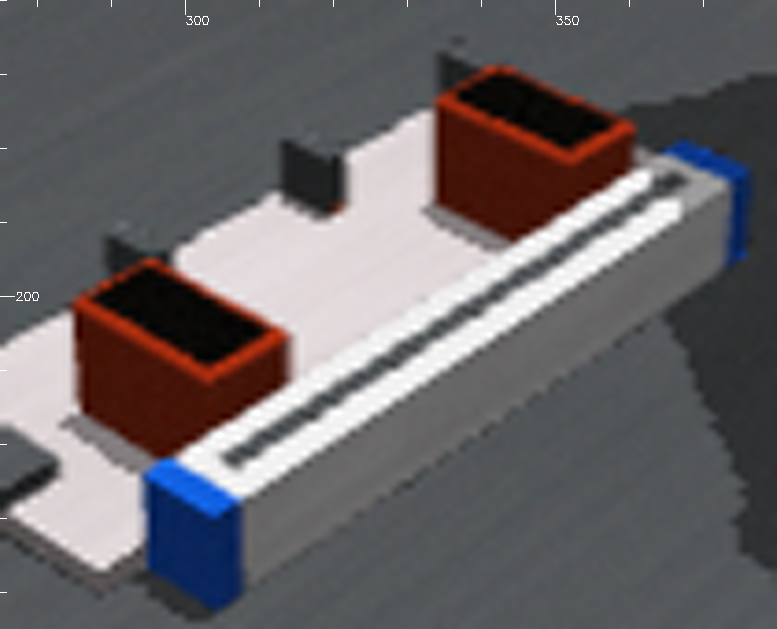

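Run:
```python
from h import *
for f,cols in [('top29',[(301,310),(364,373)]),('top31',[(301,310),(366,375)])]:
    im=load(f)['frame'].astype(float)
    for a,b in cols:
        g=im[184:220,a:b,1].mean(1); 
        print(f,a,b,'far',g[2:8].astype(int).tolist(),'near v208-216',g[24:33].astype(int).tolist())
    # edges left/right at rows near top & bottom
    for r0,r1 in [(190,195),(206,211)]:
        g=im[r0:r1,355:382,1].mean(0); print('   cols355+',r0,g.astype(int).tolist())
```

```text
top29 301 310 far [244, 228, 161, 93, 60, 51] near v208-216 [52, 61, 80, 84, 149, 241, 252, 252, 249]
top29 364 373 far [246, 239, 179, 104, 67, 55] near v208-216 [56, 65, 81, 84, 150, 241, 252, 252, 249]
   cols355+ 190 [246, 240, 202, 177, 163, 112, 64, 70, 78, 63, 54, 54, 55, 54, 55, 54, 55, 58, 77, 120, 188, 239, 246, 246, 246, 246, 246]
   cols355+ 206 [247, 241, 198, 168, 154, 109, 59, 69, 93, 75, 62, 61, 61, 62, 61, 58, 61, 61, 72, 106, 169, 239, 247, 247, 247, 247, 248]
top31 301 310 far [246, 231, 164, 95, 62, 52] near v208-216 [53, 62, 82, 85, 152, 243, 253, 253, 250]
top31 366 375 far [248, 242, 183, 106, 68, 55] near v208-216 [57, 65, 81, 85, 153, 244, 253, 253, 250]
   cols355+ 190 [248, 248, 244, 222, 190, 175, 147, 90, 60, 81, 77, 61, 55, 54, 55, 56, 56, 56, 56, 63, 85, 137, 216, 244, 248, 248, 248]
   cols355+ 206 [249, 249, 249, 243, 202, 171, 152, 87, 51, 80, 90, 73, 63, 63, 62, 60, 62, 62, 60, 66, 84, 122, 184, 226, 215, 195, 176]
```

```bash
python3 -m inch '[[[0.3,0,0,-20,0],[0.3,0,0,0,0],[0.3,0,0,0,0]]]' | grep -E "clock|pos|force"
python3 - <<'E'
from h import *
a=load('top0')['frame'].astype(int); b=snap('top','top32')['frame'].astype(int)
for n,(u0,v0,u1,v1) in {'hammer':(212,118,315,160),'brush':(226,235,252,320),'tin':(165,170,205,205)}.items():
    print(n,np.abs(a[v0:v1,u0:u1]-b[v0:v1,u0:u1]).mean().round(2))
s=snap('side','side32'); crop('side32',215,195,300,265,8,'c3')
E
```

```text
clock: 68.45
position: [0.5612, -0.3406, 0.1559]
force: [0.1, 0.1, -0.3]
hammer 8.75
brush 9.17
tin 7.26
```

View pics/c3.png

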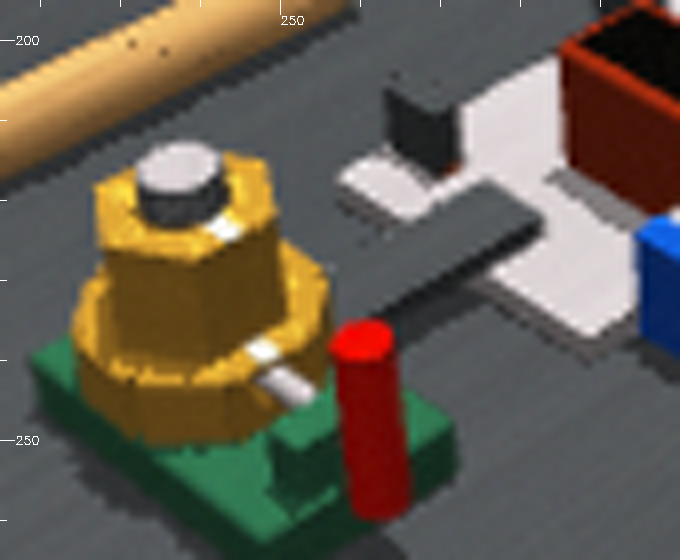

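View pics/top32.png

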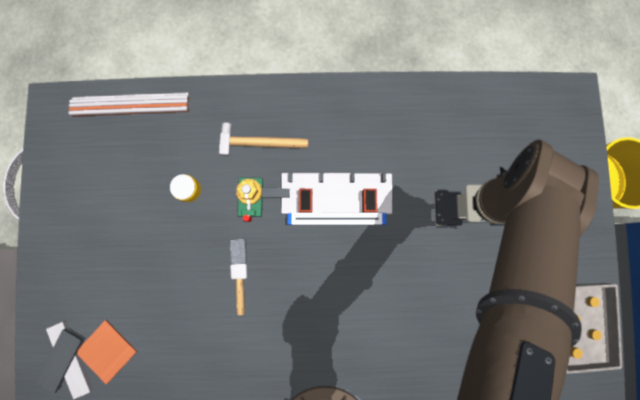

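```bash
python3 -c "
from cell import workorder
print(workorder.sign_off())"
```

```text
the job is handed in; nothing more can be done
None
```

The job is done and handed in at about 68 s. Sign-off gives no verdict, so what follows rests on my own last checks.

- **Nut and pin:** I screwed the nut down clockwise by about 508° in two grips, until its marks faced the pin. The pin then went in freely and stopped after 27.8 mm of travel. The knob now measures 71 to 74 mm from the nut's axis, against 72 mm when fully home.
- **Straightedge:** It lies flush on the plate's near edge, measured at −55.4 and −55.1 mm against −55, and is centred to about 1 mm. I pressed it back against the plate after placing the offcuts, because each offcut had pushed it out a few millimetres.
- **Offcuts:** Only two were there, and they are in the left and right gaps, dark side up. Their near ends are against the straightedge, within about 0.6 mm in the pictures.
    - **Left:** it sits at y = 83 mm, against 84.
    - **Right:** it was knocked aside before I reached it, so I measured it again before picking it up. I first left it 3 mm off centre, then re-centred it. It is now at about −85 mm, against −84.
- **Bystanders:** The hammer, brush and tin look unmoved in the final picture. My pixel comparison with the first picture gave a difference of 7 to 9 grey levels for all three. I took that as a lighting change but did not confirm it.

Two things are less certain. The two cameras disagreed by up to 5 mm in places, so I checked positions by touch where I could. The tool also stayed tilted by 2 to 4° for most of the run, because the moves gave no way to correct it.

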